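# Turn and pack chocolate shortbread, clamp the clip-top box

## Task

The chocolate on the shortbread bars has set against the marble slab. Turn over every bar that lies chocolate side down and pack all the bars into the open clip-top box, lying flat on its tray side by side (none stacked) with the chocolate face up. Then shut the lid and swing the wire bail up and over the ridge on the lid until it snaps down behind it and clamps the lid shut; leave the mug where it stands.

Things in the scene. Friction and masses are not known exactly. Their poses are not given: they have to be found in the camera images.
- bar_a: shortbread bar, 58 (own x) x 50 (own y) x 16 mm (own z), 45 g, rigid. Origin at its centre. One 58x50 face is dark brown chocolate, the other is golden biscuit with nine fork holes; own z points OUT OF THE PLAIN BISCUIT FACE, so z up means chocolate down. Stands steadily on a 58x16 edge if set upright. May be absent; starts chocolate side down
- bar_b: shortbread bar, 58 (own x) x 50 (own y) x 16 mm (own z), 45 g, rigid. Origin at its centre. One 58x50 face is dark brown chocolate, the other is golden biscuit with nine fork holes; own z points OUT OF THE PLAIN BISCUIT FACE, so z up means chocolate down. Stands steadily on a 58x16 edge if set upright. May be absent; starts chocolate side down
- bar_c: shortbread bar, 58 (own x) x 50 (own y) x 16 mm (own z), 45 g, rigid. Origin at its centre. One 58x50 face is dark brown chocolate, the other is golden biscuit with nine fork holes; own z points OUT OF THE PLAIN BISCUIT FACE, so z up means chocolate down. Stands steadily on a 58x16 edge if set upright. May be absent; starts chocolate side down
- bar_d: shortbread bar, 58 (own x) x 50 (own y) x 16 mm (own z), 45 g, rigid. Origin at its centre. One 58x50 face is dark brown chocolate, the other is golden biscuit with nine fork holes; own z points OUT OF THE PLAIN BISCUIT FACE, so z up means chocolate down. Stands steadily on a 58x16 edge if set upright. May be absent; this one starts chocolate side up (z down)
- slab: fixed white marble slab, 280 (x) x 360 (y) x 12 mm high, on which the bars start. Origin: centre of its underside, on the worktop
- box: fixed clip-top box: sage green tray 140 (own x) x 270 (own y) mm, a deep clear cover hinged along its rear (+x) edge, a wire bail at its front (-x). Origin: centre of the tray's underside, on the worktop. Rim 4 mm thick, 14 mm high. Shut, the cover's top is at z = 46 mm; its catch ridge (x = -57 to -46 mm, 140 mm long) reaches z = 50 mm
- tray_floor (a point): centre of the tray's floor, 8 mm above the worktop, 132 x 262 mm clear (axes as the box); a bar lying on the floor has its centre 8 mm above it; 35 mm clear height under the shut cover
- lid (a joint): cover hinge (rad): 0 shut, opens up and back to 1.8; starts 1.5 to 1.75. Hinge axis along the box's y at x = +70, z = 14.5 mm of the box. Stiff hinge: stays where left above about 0.5, falls shut softly below. Cover 138 (x) x 268 (y) x 31.5 mm deep, walls 3 mm
- lid_edge (a point): middle of the cover's upper front edge (139 mm from the hinge along the cover, on its outer top face); when open this is the topmost edge, about 0.16 m up
- bail (a joint): wire bail hinge (rad): 0 level forward, pi/2 upright, about 2.13 clamped behind the ridge; starts 0.7 to 1.1, stays where left. Axis along the box's y at x = -66, z = 12 mm of the box. Side wires outside the cover; 5 mm cross wire 42.5 mm from the axis. Meets the ridge at 1.88, passes the crest at 2.05; needs about 15 N on the tab towards the box's +x, then snaps over
- bail_tab (a point): middle of the green thumb tab on the bail's cross wire: 40 mm wide, 5 mm thick, from 44 to 70 mm from the bail's axis (this point 57 mm)
- mug_blue: yellow and blue mug, 92 mm high, a bystander; origin at its base
Things that resemble listed ones, but are neither listed nor needed, are in the scene too. Leave any turquoise look-alike of the bar_c alone.

How it is judged (in metres and radians):
On the way, in this order (a step that is already met when the one before it is completed fails the run):
1. with the lid open, every bar lies flat on the tray, chocolate up, let go (angle between each of bar_a, bar_b, bar_c, bar_d's own z axis and vertical above 2.95 rad and x of bar_a in the frame of tray_floor between -0.045 and 0.045 m and y of bar_a in the frame of tray_floor between -0.112 and 0.112 m and z of bar_a in the frame of tray_floor between 0.004 and 0.012 m and linear speed of each of bar_a, bar_b, bar_c, bar_d below 0.03 m/s and x of bar_b in the frame of tray_floor between -0.045 and 0.045 m and y of bar_b in the frame of tray_floor between -0.112 and 0.112 m and z of bar_b in the frame of tray_floor between 0.004 and 0.012 m and x of bar_c in the frame of tray_floor between -0.045 and 0.045 m and y of bar_c in the frame of tray_floor between -0.112 and 0.112 m and z of bar_c in the frame of tray_floor between 0.004 and 0.012 m and x of bar_d in the frame of tray_floor between -0.045 and 0.045 m and y of bar_d in the frame of tray_floor between -0.112 and 0.112 m and z of bar_d in the frame of tray_floor between 0.004 and 0.012 m and contact force between the fingers and bar_a below 0.3 N and contact force between the fingers and bar_b below 0.3 N and contact force between the fingers and bar_c below 0.3 N and contact force between the fingers and bar_d below 0.3 N and value of joint lid above 1 rad), for 0.2 s.
2. the lid is shut (value of joint lid below 0.03 rad and value of joint bail below 1.9 rad), for 0.2 s.
3. the bail has snapped over the ridge (value of joint lid below 0.03 rad and value of joint bail above 2.06 rad), for 0.2 s.
At the end, for the whole second after the job is handed in: every bar present lies flat (within about 11 degrees) on the tray floor with its chocolate face up, none stacked, its centre within 45 mm (x) and 112 mm (y) of the tray's middle; the lid is shut (below 0.03 rad) and the bail is over the ridge (above 2.06 rad) (all of step 3 and angle between each of bar_a, bar_b, bar_c, bar_d's own z axis and vertical above 2.95 rad and x of bar_a in the frame of tray_floor between -0.045 and 0.045 m and y of bar_a in the frame of tray_floor between -0.112 and 0.112 m and z of bar_a in the frame of tray_floor between 0.004 and 0.012 m and linear speed of each of bar_a, bar_b, bar_c, bar_d below 0.03 m/s and x of bar_b in the frame of tray_floor between -0.045 and 0.045 m and y of bar_b in the frame of tray_floor between -0.112 and 0.112 m and z of bar_b in the frame of tray_floor between 0.004 and 0.012 m and x of bar_c in the frame of tray_floor between -0.045 and 0.045 m and y of bar_c in the frame of tray_floor between -0.112 and 0.112 m and z of bar_c in the frame of tray_floor between 0.004 and 0.012 m and x of bar_d in the frame of tray_floor between -0.045 and 0.045 m and y of bar_d in the frame of tray_floor between -0.112 and 0.112 m and z of bar_d in the frame of tray_floor between 0.004 and 0.012 m); the robot touches nothing.
It fails at once if the mug is shoved more than 30 mm or tipped over (distance of mug_blue from where it was at the start of the episode above 0.03 m or angle between mug_blue's own z axis and vertical above 0.5 rad).
Of bar_a, bar_b, bar_c, bar_d only 3 to 4 are there at a start; the rules pass over those that are not, and their reading is None.
At some moment in a run one of bar_a, bar_b, bar_c, bar_d may be knocked a few centimetres aside while the robot is not near it.
It also fails if it takes over 210 s, if anything falls off the work surface, if the arm or the gripper's body presses on something with over 40 N, if the wrist force passes 120 N, or if a joint passes its speed limit or range.

## Robot

A 6-joint arm with a two-finger parallel gripper is mounted at the origin on a cart in front of the work surface, level with it; the furniture and walls round the work are solid. World frame = base frame: x ahead of the robot, y to its left, z up, the work surface at z = 0. Lengths are in m, angles in degrees, forces in N, time in s.
With the tool pointing down it reaches from about 0.3 to 0.75 m from the base axis. Payload 8.5 kg.
Tool frame: the origin (TCP) lies at the very end of the fingers, on their centre line; the grasp point (between the pads) lies 19 mm behind it; z points along the fingers, y is the line along which they close (so a half turn about z gives the same grasp; the last joint's range is limited). The gripper opens to 85 mm and grips with 20 to 120 N. Pads are 22 mm wide; open, the fingers measure 114 mm over their backs; the gripper's body (76 mm by 85 mm) begins 54 mm behind the grasp point. The pads swing forward as they close: fully open they stand 13 mm farther back than shut.
Start: joints at [-12.336, 21.807, 74.336, -0, 83.858, -12.336], TCP at [0.55, 0, 0.231] pointing down, gripper open.
Joint ranges: [-178.18, 178.18], [-50.72, 133.34], [12.68, 142.11], [-81.47, 261.47], [9.98, 163.14], [-165.26, 165.26]. Speed limits (degrees/s): [136.94, 136.94, 180, 180, 180, 180].

## Interface

Orientations are given as a 3x3 rotation matrix whose columns are the frame's x, y, z axes.
In Python, from rig import observe, cams, ticket gives the robot as it stands.
- The arm moves only by the tool move_arm, never from a script. Its arguments are lists of equal length, an entry for each row: "jaw": the finger opening in cm, from 0 to 8.54; "dp": the shift along the tool's x, y, z in cm, a list of three; "turn": the turn, a rotation vector about the tool's x, y, z in rad, a list of three. In form: {"jaw": [jaw, ...], "dp": [[tx, ty, tz], ...], "turn": [[wx, wy, wz], ...]}. A call has 1 to 12 rows; each row shifts and turns the commanded pose from where the row before left it, along the tool's axes as they then stand; what a row does not reach is not made up. A row lasts 1/12 s, in which the tool goes at most 41.7 mm and 7.16 degrees, less where a joint would pass 70% of its speed; a pose out of reach is approached as far as the arm can. A call is refused whole if a number of a shift passes 4.17 or a number of a turn 0.125, either way. A call with a gripper value outside its range is refused whole. The fingers move at their own pace and stop on an object; "force" is the grip in N (left out, the last holds). Time passes only in rows, so rows that do not move let the fingers close. It gives the time, the measured TCP pose, the force, the opening and the grip force at its end, in the units of the state.
- observe(): the state, without advancing time (a new reading comes with each control period).
- cams.get_image(name): name is "scene" or "side" or "wrist"; returns (picture, depth): 384x512x3 uint8, red, green, blue; 384x512 float32, m along the optical axis (not along the pixel's ray), 0 where there is no reading.
- cams.calibration(name): a dict with "vertical_fov" (degrees; the focal length in pixels is half the picture's height over the tangent of half this angle, whatever the lens; pixels are square), "cx", "cy" (the principal point, pixels), "view" (4x4, takes a point from world to camera coordinates); the wrist camera has in their place "tool_from_camera" (4x4, takes a point from camera to tool coordinates, whose origin is the TCP and whose axes are the flange's). Camera axes: x right, y up, looking along -z (the intrinsics and any distortion apply to the point x, -y, -z); pixel columns grow to the right and rows downward; lengths in m; the calibration is good to about 2 mm. A picture is of the moment at which its call begins: read the wrist's pose just before it. calibration takes no time and is no camera call.
- ticket.close_job(): hands the job in; it is judged then, once.
Trained networks look in the newest picture that a camera, given by its name, has taken for a name from the list of things; names that differ only in an ending like _2 or _b are one class to them, and where a whole thing is asked for, a point or a joint stands for the part that bears it (a point fixed in the world has none). Each returns a list of dicts, best first, with "p" (0 to 1); they miss things now and then, are a little off and sometimes report something else, mostly with a low value. They report only what shows in the picture. A call takes as long as a camera call. They do not tell look-alikes from the thing itself.
- cams.spot_in(camera, query): "box" ([centre column, centre row, width, height] as shares, 0 to 1, of the picture: columns of its width, rows of its height, round what is visible of it).
- cams.outline_of(camera, query): "mask" (384x512 bool, what is visible of it) and "box" ([centre column, centre row, width, height] as shares, 0 to 1, of the picture: columns of its width, rows of its height, round what is visible of it).
- cams.mark_of(camera, query): "location" ([column, row] as shares, 0 to 1, of the picture: columns of its width, rows of its height: a listed point, or the origin of a listed thing).
The state is a dict: "time_s": time; "q": joint angles; "qvel": joint speeds; "joint_efforts": joint torques, N m; "position": TCP position; "tool_rot": TCP orientation; "ft_force": force on the tool from outside, world axes, zero at the start; "wrist_torque": the same for the moment, N m; "grip_width": finger opening in m; "gripper_force": force on a finger pad.
Only numpy, scipy, OpenCV 4.12 (cv2) and the standard library are available. Lean on these libraries where they do the work, as an engineer would, in place of code of your own. Each camera call takes 0.05 s, during which the arm holds its last target. There are 200 camera calls.

## Working session

There is one attempt and no reset: what is moved stays moved. The work goes in short steps, Python scripts to look and compute and a tool call to move; the robot and the scene stay as the last step left them, time stands still between calls to the robot, and variables do not carry over. Pictures are saved under pics/ and viewed, at most 14 in all, crops included, and the job is handed in when it is done.

Besides the shell and the picture viewer there is one more tool, called as name(argument=value, ...), one argument or row to a line, values as JSON. move_arm: Moves the arm, as the interface text tells. Its arguments: {"type":"object","properties":{"jaw":{"type":"array","items":{"type":"number"}},"dp":{"type":"array","items":{"type":"array","items":{"type":"number"}}},"turn":{"type":"array","items":{"type":"array","items":{"type":"number"}}},"force":{"type":"number"}},"required":["jaw","dp","turn"]}

```bash
mkdir -p pics; ls; cat > h.py <<'E'
import numpy as np, cv2
from rig import observe, cams, ticket
def grab(n):
    s=observe(); im,d=cams.get_image(n); return s,im,d
def save(im,name): cv2.imwrite('pics/'+name,cv2.cvtColor(im,cv2.COLOR_RGB2BGR))
def campose(n,s):
    c=cams.calibration(n); f=192/np.tan(np.radians(c['vertical_fov'])/2)
    if n=='wrist':
        T=np.eye(4);T[:3,:3]=np.array(s['tool_rot']);T[:3,3]=s['position']
        W=T@np.array(c['tool_from_camera'])
    else: W=np.linalg.inv(np.array(c['view']))
    return c,f,W
def cloud(n,s,d):
    c,f,W=campose(n,s)
    v,u=np.mgrid[0:384,0:512]
    P=np.stack([(u-c['cx'])*d/f,-(v-c['cy'])*d/f,-d,np.ones_like(d)],-1)
    return (P@W.T)[...,:3]
def project(n,s,X):
    c,f,W=campose(n,s); p=np.linalg.inv(W)@np.append(X,1)
    return c['cx']+f*p[0]/-p[2], c['cy']-f*p[1]/-p[2]
E
python3 - <<'E'
from h import *
s=observe();print(s['time_s'],s['position'],s['tool_rot'])
for n in ['scene','side','wrist']:
    print({k:np.round(v,3) for k,v in cams.calibration(n).items()})
a=[]
for n in ['scene','wrist','side']:
    s,im,d=grab(n); save(im,n+'0.png')
    P=cloud(n,s,d)
    for q in ['bar_a','slab','box','mug_blue','lid','bail']:
        for r in cams.outline_of(n,q):
            m=r['mask']&(d>0); X=P[m]
            if len(X): print(n,q,round(r['p'],2),np.round(np.array(r['box'])*[512,384,512,384]),np.round(np.median(X,0),3),np.round(np.percentile(X,3,0),3),np.round(np.percentile(X,97,0),3))
E
```

```text
pics
0.0 [5.49684888e-01 8.13707315e-05 2.30682045e-01] [[-1.79262977e-05  9.99998860e-01 -1.51010802e-03]
 [ 9.99999949e-01  1.84082988e-05  3.19169875e-04]
 [ 3.19197309e-04 -1.51010222e-03 -9.99998809e-01]]
{'vertical_fov': np.float64(46.876), 'cx': np.float64(256.763), 'cy': np.float64(194.891), 'view': array([[ 0.74 , -0.672, -0.01 , -0.424],
       [ 0.301,  0.318,  0.899, -0.17 ],
       [-0.601, -0.669,  0.438, -1.001],
       [ 0.   ,  0.   ,  0.   ,  1.   ]])}
{'vertical_fov': np.float64(45.493), 'cx': np.float64(263.408), 'cy': np.float64(188.779), 'view': array([[-0.962, -0.273,  0.005,  0.484],
       [ 0.182, -0.627,  0.758, -0.184],
       [-0.204,  0.73 ,  0.653, -1.219],
       [ 0.   ,  0.   ,  0.   ,  1.   ]])}
{'vertical_fov': np.float64(59.088), 'cx': np.float64(252.273), 'cy': np.float64(189.446), 'tool_from_camera': array([[-0.001,  0.959,  0.283,  0.072],
       [ 1.   ,  0.001,  0.001,  0.001],
       [ 0.001,  0.283, -0.959, -0.144],
       [ 0.   ,  0.   ,  0.   ,  1.   ]])}
scene bar_a 0.92 [330. 248.  33.  24.] [ 0.464 -0.366  0.029] [ 0.442 -0.389  0.016
[... 2105 characters left out ...]
slab 0.74 [275. 174. 105.  78.] [ 0.514 -0.183  0.013] [ 0.396 -0.394  0.008] [ 0.659 -0.059  0.017]
side slab 0.6 [198. 195.  24.  40.] [ 0.705 -0.006  0.07 ] [ 0.671 -0.025  0.03 ] [0.727 0.054 0.093]
side box 0.93 [224. 255. 124. 140.] [0.581 0.211 0.014] [0.445 0.064 0.005] [0.642 0.331 0.153]
side box 0.43 [199. 196.  30.  42.] [ 0.707 -0.006  0.07 ] [ 0.672 -0.026  0.028] [0.728 0.053 0.093]
side mug_blue 0.94 [198. 197.  23.  37.] [ 0.705 -0.006  0.07 ] [ 0.671 -0.025  0.031] [0.727 0.054 0.093]
side lid 0.79 [193. 246.  69. 115.] [0.625 0.203 0.072] [0.594 0.063 0.016] [0.645 0.328 0.154]
side bail 0.63 [261. 275.  50.  91.] [0.434 0.224 0.052] [0.419 0.075 0.033] [0.446 0.345 0.072]
```

```bash
python3 - <<'E'
import cv2
a=cv2.imread('pics/scene0.png');c=a[90:320,130:430]
cv2.imwrite('pics/scene0c.png',cv2.resize(c,None,fx=2.6,fy=2.6,interpolation=cv2.INTER_CUBIC))
E
```

```text
(no output)
```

View pics/scene0c.png

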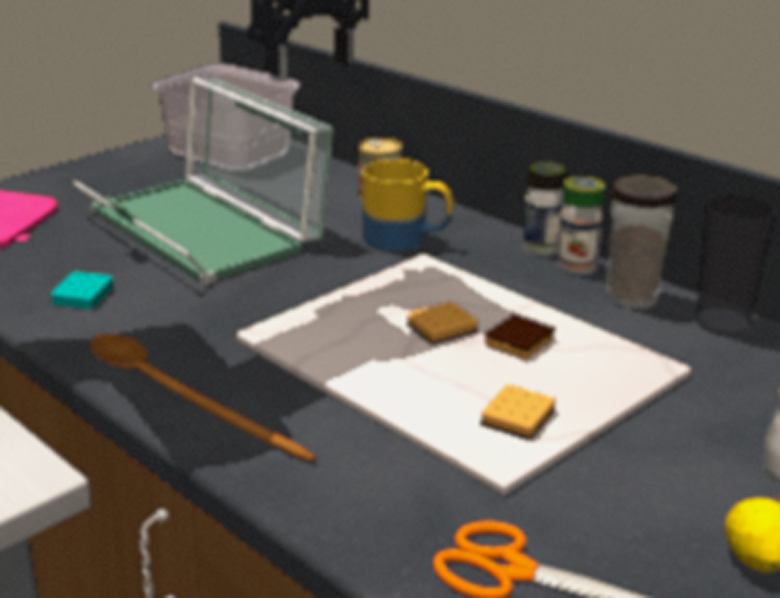

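View pics/wrist0.png

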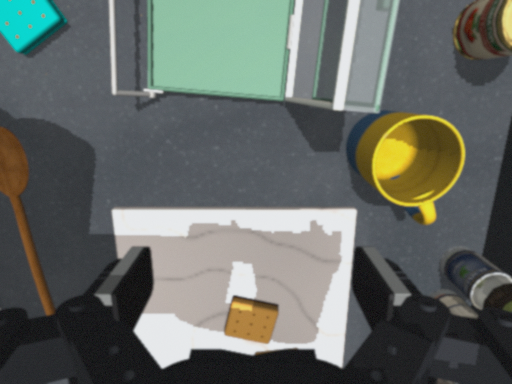

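The three real bars are at scene px (330,248) biscuit, (301,213) biscuit and (329,219) chocolate up. The turquoise look-alike is at (162,202) and stays where it is. I'll move the arm over the slab for a precise wrist view.

move_arm(
  jaw=[8.5, 8.5, 8.5, 8.5, 8.5, 8.5, 8.5, 8.5, 8.5],
  dp=[
    [-3, 0, -1],
    [-4, -0.5, -1],
    [-4, -0.5, -1],
    [-4, -0.5, -1],
    [-4, -0.5, 0],
    [-4, -0.5, 0],
    [-4, -0.5, 0],
    [-3, 0, 0],
    [0, 0, 0],
  ],
  turn=[
    [0, 0, 0],
    [0, 0, 0],
    [0, 0, 0],
    [0, 0, 0],
    [0, 0, 0],
    [0, 0, 0],
    [0, 0, 0],
    [0, 0, 0],
    [0, 0, 0],
  ],
)

```text
time_s: 1.8
position: [0.519, -0.3053, 0.2703]
tool_rot: [[0.005, 1.0, -0.001], [1.0, -0.005, -0.001], [-0.001, -0.001, -1.0]]
ft_force: [0.6, -0.6, 0.1]
grip_width: 0.0852
gripper_force: 0.0
```

```bash
cat >> h.py <<'E'
def fit(n,zlo,zhi,reg,s=None,im=None,d=None,mind=150):
    """rectangles of top faces of raised blobs, region reg=(x0,x1,y0,y1)"""
    if s is None: s,im,d=grab(n)
    P=cloud(n,s,d)
    m=(d>0)&(P[...,2]>zlo)&(P[...,2]<zhi)&(P[...,0]>reg[0])&(P[...,0]<reg[1])&(P[...,1]>reg[2])&(P[...,1]<reg[3])
    k,l,st,_=cv2.connectedComponentsWithStats(m.astype(np.uint8))
    out=[]
    for i in range(1,k):
        if st[i,4]<mind: continue
        X=P[l==i]; r=cv2.minAreaRect((X[:,:2]*1000).astype(np.float32))
        print(n,'px',st[i,:2]+st[i,2:4]//2,'n',st[i,4],'c',np.round(r[0],1),'size',np.round(r[1],1),'ang',round(r[2],1),'z',round(np.median(X[:,2]),4),'rgb',np.median(im[l==i],0))
        out.append((r,X))
    return s,im,d,out
E
python3 - <<'E'
from h import *
s,im,d,o=fit('wrist',.022,.038,(.37,.68,-.44,-.05)); save(im,'wrist1.png')
print(np.round(s['position'],3),np.round(s['q'],1),s['time_s'])
fit('scene',.024,.036,(.37,.68,-.44,-.05)); 
s,im,d,_=fit('side',.024,.036,(.37,.68,-.44,-.05))
P=cloud('side',s,d)
# box: tray outlines
for q in ['lid_edge','bail_tab','tray_floor','box']:
  for n in ['scene','side']:
    for r in cams.mark_of(n,q)[:1]:
      u,v=np.array(r['location'])*[512,384]; print(q,n,round(r['p'],2),u,v)
for n in ['scene','side']:
    s,im,d=grab(n);P=cloud(n,s,d)
    hsv=cv2.cvtColor(im,cv2.COLOR_RGB2HSV)
    m=(hsv[...,0]>45)&(hsv[...,0]<85)&(hsv[...,1]>60)&(d>0)&(P[...,2]<.03)&(P[...,0]>.4)&(P[...,0]<.62)&(P[...,1]>.03)&(P[...,1]<.36)
    X=P[m]; r=cv2.minAreaRect((X[:,:2]*1000).astype(np.float32)); print('tray',n,m.sum(),r,np.percentile(X[:,2],[2,50,98]))
E
```

```text
wrist px [280  55] n 2709 c [ 549.  -198.7] size [50.4 58.1] ang 76.4 z 0.0288 rgb [231. 225. 128.]
wrist px [309 126] n 2358 c [ 584.2 -272.9] size [58.7 50.7] ang 7.3 z 0.0288 rgb [87. 52. 36.]
wrist px [216 199] n 1933 c [ 475.3 -359.7] size [58.3 50. ] ang 15.9 z 0.0288 rgb [186. 140.  75.]
[ 0.519 -0.305  0.27 ] [-41.7  26.   61.2  -0.1  92.9 -41.4] 1.8
scene px [300 213] n 226 c [ 545.4 -198.8] size [57.9 57.3] ang 77.7 z 0.0295 rgb [246. 194.  81.]
scene px [330 218] n 252 c [ 582.  -272.8] size [60.7 51.4] ang 7.1 z 0.0293 rgb [63. 26.  9.]
scene px [329 246] n 325 c [ 472.7 -360.2] size [60.4 50.5] ang 16.0 z 0.0294 rgb [163. 113.  47.]
side px [301 146] n 162 c [ 475.1 -357.9] size [57.8 56.6] ang 16.5 z 0.0285 rgb [162. 121.  70.]
side px [263 156] n 176 c [ 584.1 -271.2] size [58.2 59.1] ang 8.3 z 0.0287 rgb [60.5 36.5 24. ]
side px [267 170] n 195 c [ 548.5 -197.2] size [54.9 59.9] ang 79.3 z 0.0286 rgb [241. 211. 123.]
lid_edge scene 0.77 234.8032 128.1024
lid_edge side 0.57 184.576 217.6128
bail_tab scene 0.62 176.1792 169.4976
bail_tab side 0.76 268.3904 264.6912
tray_floor scene 0.78 204.1856 175.7952
tray_floor side 0.76 234.3936 264.4992
box scene 0.95 202.0864 181.9008
box side 0.6 235.2128 271.9104
tray scene 1343 ((521.3526611328125, 200.28167724609375), (274.6607666015625, 142.47308349609375), 85.0269546508789) [0.00627515 0.01015888 0.01597684]
tray side 4668 ((514.647705078125, 203.30189514160156), (273.372802734375, 158.3897247314453), 84.38456726074219) [0.00547481 0.00957791 0.01605188]
```

View pics/wrist1.png

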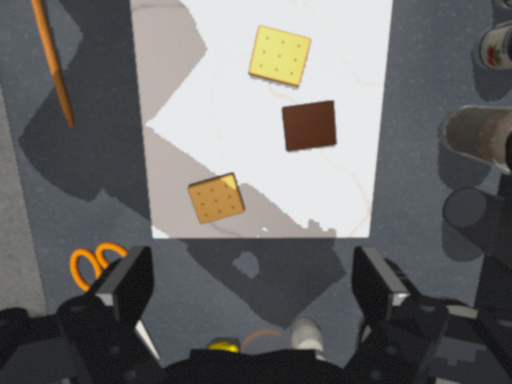

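```bash
python3 - <<'E'
from h import *
pts=[]
for n in ['scene','side','wrist']:
    s,im,d=grab(n);P=cloud(n,s,d);pts.append(P[d>0])
X=np.vstack(pts);X=X[(X[:,2]>.035)&(X[:,2]<.5)]
H={}
print('height map cm; rows x .56.., cols y -.46...+.40 step .04')
ys=np.arange(-.46,.44,.04)
print('      '+' '.join(f'{round(y*100):3d}' for y in ys))
for x in np.arange(.36,.92,.03):
    r=[]
    for y in ys:
        m=(X[:,0]>x)&(X[:,0]<=x+.03)&(X[:,1]>y)&(X[:,1]<=y+.04)
        r.append(f'{round(100*np.percentile(X[m,2],98)):3d}' if m.sum()>4 else '  .')
    print(f'{x:.2f}  '+' '.join(r))
E
```

```text
height map cm; rows x .56.., cols y -.46...+.40 step .04
      -46 -42 -38 -34 -30 -26 -22 -18 -14 -10  -6  -2   2   6  10  14  18  22  26  30  34  38  42
0.36    .   .   .   .  50  50  50   .   .   .   .   .   .   .   .   .   .   .   .   .   .   .   .
0.39    .   .   .   .  50  50  49   .   .   .   .   .   .   .   .   .   7   .   .   .   .   .   .
0.42    .   .   .  50  50  48  50   .   .   .   .   .   .   5   5   5   7   7   5   5   5   .   .
0.45    .   .  50  49  35   .  50  50   .   .   .   .   .   .   .   .   .   .   .   .   5   .   .
0.48    .   .  50  48  45   .  50   .   .   .   .   .   .   .   .   .   .   .   .   .   .   .   .
0.51    .   .   .  48  44  50  50   .   .   .   .   .   .   .   .   .   .   .   .   .   .   .   .
0.54    .   .   .  39  37  50   .   .   .   .   .   .   .   .   .   .   .   .   .   .   .   .   .
0.57    .   .   .  38  36   .   .   .   .   .   .   .  15  13   .   .   .   .   .   .   .   .   .
0.60    .   .   .   .   .   .   .   .   .   .   .   .  15  15  15  15  16  16  16  15   .   .   .
0.63    .   .   .   .   .   .   .   .   .   .   .   9  10  15  
[... 216 characters left out ...]
11   5   5   6
0.72    .   .   .  13  13  13   .   .   .   .   .   9   9   .   7   .   .   .   .  11   5   6   6
0.75    .  13  13  14  14  14  11  11  11   .   .   .   .   .   7   7   .   .   .  11   6   6   5
0.78    .  14  13  14  14  14  11  11  11   .   .   .   .   .   7   8   .   .   .  11   8  10  11
0.81   49  49  49  49  49  49  49  49  47  48  47  48  47  48  48  48  48  48  49  48  49  48  45
0.84   49  49  49  49  49  49  49  49  49  49  49  49  49  49  49  49  49  50  49  49  49  49  47
0.87    .   .   .   .   .   .   .   .   .   .   .   .   .   .   .   .   .   .   .   .   .   .   .
0.90    .   .   .   .   .   .   .   .   .   .   .   .   .   .   .   .   .   .   .   .   .   .   .
```

move_arm(
  jaw=[8.5, 8.5, 8.5, 8.5, 8.5, 8.5, 8.5, 8.5, 8.5, 8.5, 8.5, 8.5],
  dp=[
    [0, 0, 1],
    [0, 0, 1],
    [0, 0, 1],
    [0, 0, 1],
    [0, 0, 1],
    [0, 0, 1],
    [0, 0, 1],
    [0, 0, 1],
    [0, 0, 1],
    [0, 0, 1],
    [0, 0, 1],
    [0, 0, 1],
  ],
  turn=[
    [0, 0, 0.12],
    [0, 0, 0.12],
    [0, 0, 0.12],
    [0, 0, 0.12],
    [0, 0, 0.12],
    [0, 0, 0.12],
    [0, 0, 0.12],
    [0, 0, 0.12],
    [0, 0, 0.12],
    [0, 0, 0.12],
    [0, 0, 0.12],
    [0, 0, 0.12],
  ],
)

```text
time_s: 3.6
position: [0.52, -0.3, 0.1508]
tool_rot: [[0.992, 0.124, 0.0], [0.124, -0.992, -0.0], [0.0, 0.0, -1.0]]
ft_force: [0.0, -0.1, -0.4]
grip_width: 0.0851
gripper_force: 0.0
```

move_arm(
  jaw=[8.5, 8.5, 8.5, 8.5],
  dp=[
    [0, 0, 0],
    [0, 0, 0],
    [0, 0, 0],
    [0, 0, 0],
  ],
  turn=[
    [0, 0, 0.12],
    [0, 0, 0.12],
    [0, 0, 0.12],
    [0, 0, 0],
  ],
)

```text
time_s: 3.93
position: [0.52, -0.3001, 0.1513]
tool_rot: [[0.973, -0.231, -0.0], [-0.231, -0.973, 0.0], [-0.0, -0.0, -1.0]]
ft_force: [-0.6, -0.5, 0.2]
grip_width: 0.0853
gripper_force: 0.0
```

```bash
cat >> h.py <<'E'
from scipy.spatial.transform import Rotation as Ro
def rot(phi,tilt):
    """tool x heading phi deg when down, then tilt about tool y (deg, + = fingers point along phi)"""
    p=np.radians(phi);R=np.array([[np.cos(p),np.sin(p),0],[np.sin(p),-np.cos(p),0],[0,0,-1.]])
    return R@Ro.from_euler('y',tilt,degrees=True).as_matrix()
def go(p,R=None):
    s=observe();R0=np.array(s['tool_rot']);d=(np.array(p)-s['position'])
    print('t',round(s['time_s'],1),'pos',np.round(s['position'],4),'q',np.round(s['q'],1),'F',np.round(s['ft_force'],1),'grip',round(s['grip_width']*1000,1),round(s['gripper_force'],1))
    print(' phi',round(np.degrees(np.arctan2(R0[1,0],R0[0,0])),1),'zaxis',np.round(R0[:,2],3))
    print(' dp(cm, tool axes)',np.round(R0.T@d*100,2), 'turn',np.round(Ro.from_matrix(R0.T@R).as_rotvec(),3) if R is not None else '')
E
python3 -c "
from h import *
go([.549,-.199,.10],rot(-13.6,0))"
```

```text
t 3.9 pos [ 0.52   -0.3001  0.1513] q [-41.3  30.5  73.3   0.   76.2  62.1] F [-0.6 -0.5  0.2] grip 85.3 0.0
 phi -13.4 zaxis [-0.  0. -1.]
 dp(cm, tool axes) [  0.48 -10.5    5.13] turn [-0.     0.     0.004]
```

move_arm(
  jaw=[8.5, 8.5, 8.5, 8.5, 8.5, 8.5, 4.4, 4.4, 4.4, 4.4, 4.4, 4.4],
  dp=[
    [0.2, -3.5, 1.7],
    [0.1, -3.5, 1.7],
    [0.2, -3.5, 1.7],
    [0, 0, 3],
    [0, 0, 3],
    [0, 0, 2.6],
    [0, 0, 0],
    [0, 0, 0],
    [0, 0, 0],
    [0, 0, 0],
    [0, 0, 0],
    [0, 0, 0],
  ],
  turn=[
    [0, 0, 0],
    [0, 0, 0],
    [0, 0, 0],
    [0, 0, 0],
    [0, 0, 0],
    [0, 0, 0],
    [0, 0, 0],
    [0, 0, 0],
    [0, 0, 0],
    [0, 0, 0],
    [0, 0, 0],
    [0, 0, 0],
  ],
  force=25,
)

```text
time_s: 4.93
position: [0.5495, -0.1995, 0.0161]
tool_rot: [[0.974, -0.227, 0.003], [-0.227, -0.974, -0.002], [0.003, 0.001, -1.0]]
ft_force: [-1.2, -0.1, 7.6]
grip_width: 0.0492
gripper_force: 27.0
```

move_arm(
  jaw=[4.4, 4.4, 4.4],
  dp=[
    [0, 0, 0],
    [0, 0, -2],
    [0, 0, -2],
  ],
  turn=[
    [0, 0, 0],
    [0, 0, 0],
    [0, 0, 0],
  ],
)

```text
time_s: 5.18
position: [0.5483, -0.1987, 0.0548]
tool_rot: [[0.974, -0.227, -0.001], [-0.227, -0.974, 0.001], [-0.001, -0.001, -1.0]]
ft_force: [0.9, 0.3, 0.1]
grip_width: 0.0493
gripper_force: 26.3
```

```bash
python3 -c "
from h import *
go([.45,-.11,.057],rot(-13.6,0))"
```

```text
t 5.2 pos [ 0.5483 -0.1987  0.0548] q [-31.5  35.3  82.8   0.   62.   71.6] F [0.9 0.3 0.1] grip 49.3 26.3
 phi -13.1 zaxis [-0.001  0.001 -1.   ]
 dp(cm, tool axes) [-11.59  -6.41  -0.2 ] turn [-0.001  0.001  0.008]
```

move_arm(
  jaw=[4.4, 4.4, 4.4, 4.4, 4.4, 4.4, 4.4, 8.5, 8.5, 8.5, 8.5, 8.5],
  dp=[
    [-2.9, -1.6, 0],
    [-2.9, -1.6, 0],
    [-2.9, -1.6, 0],
    [-2.9, -1.6, 0],
    [0, 0, 2],
    [0, 0, 1.7],
    [0, 0, 0],
    [0, 0, 0],
    [0, 0, 0],
    [0, 0, 0],
    [0, 0, -3],
    [0, 0, -3],
  ],
  turn=[
    [0, 0, 0],
    [0, 0, 0],
    [0, 0, 0],
    [0, 0, 0],
    [0, 0, 0],
    [0, 0, 0],
    [0, 0, 0],
    [0, 0, 0],
    [0, 0, 0],
    [0, 0, 0],
    [0, 0, 0],
    [0, 0, 0],
  ],
)

```text
time_s: 6.18
position: [0.4497, -0.11, 0.0778]
tool_rot: [[0.974, -0.227, -0.003], [-0.227, -0.974, 0.001], [-0.003, -0.001, -1.0]]
ft_force: [0.7, -0.0, 1.2]
grip_width: 0.0846
gripper_force: 0.0
```

move_arm(
  jaw=[8.5, 8.5, 8.5, 8.5, 8.5, 8.5, 8.5, 8.5],
  dp=[
    [0, 0, 0],
    [0, 0, 0],
    [0, 0, 0],
    [0, 0, 0],
    [0, 0, 0],
    [0, 0, 0],
    [0, 0, 0],
    [0, 0, 0],
  ],
  turn=[
    [0, -0.115, 0],
    [0, -0.11, 0],
    [0, -0.11, 0],
    [0, -0.11, 0],
    [0, -0.11, 0],
    [0, -0.115, 0],
    [0, -0.115, 0],
    [0, 0, 0],
  ],
)

```text
time_s: 6.85
position: [0.451, -0.1105, 0.0755]
tool_rot: [[0.684, -0.227, -0.693], [-0.159, -0.974, 0.162], [-0.711, -0.001, -0.703]]
ft_force: [-0.4, 0.3, -0.1]
grip_width: 0.0847
gripper_force: 0.0
```

```bash
python3 - <<'E'
from h import *
s,im,d,o=fit('side',.02,.038,(.37,.68,-.44,-.05),mind=60)
fit('scene',.02,.038,(.37,.68,-.44,-.05),mind=60)
go([.45-.007*.974,-.11+.007*.227,.0215],rot(-13.1,-45))
E
```

```text
side px [301 147] n 179 c [ 474.3 -358.1] size [57.6 57.6] ang 13.4 z 0.0279 rgb [243. 216. 128.]
side px [291 195] n 259 c [ 448.9 -108.9] size [57.5 59.5] ang 78.8 z 0.0285 rgb [166. 123.  68.]
scene px [249 213] n 259 c [ 446.3 -111.7] size [53.9 58.5] ang 74.3 z 0.0291 rgb [154. 107.  46.]
scene px [330 218] n 290 c [ 580.7 -272.6] size [63.9 52.4] ang 9.7 z 0.0292 rgb [56. 24.  9.]
scene px [329 247] n 363 c [ 474.2 -360.2] size [61.8 49.3] ang 16.1 z 0.0291 rgb [242. 186.  77.]
t 7.0 pos [ 0.4505 -0.1103  0.0769] q [-24.1  44.1  74.   -8.  106.   80. ] F [ 0.1  0.4 -0.1] grip 84.6 0.0
 phi -13.1 zaxis [-0.687  0.16  -0.709]
 dp(cm, tool axes) [ 3.37 -0.01  4.46] turn [-0.    -0.003 -0.   ]
```

move_arm(
  jaw=[8.5, 8.5, 8.5, 4.4, 4.4, 4.4, 4.4, 4.4, 4.4, 4.4, 4.4, 4.4],
  dp=[
    [1.1, 0, 1.5],
    [1.1, 0, 1.5],
    [1.15, 0, 1.45],
    [0, 0, 0],
    [0, 0, 0],
    [0, 0, 0],
    [0, 0, 0],
    [0, 0, 0],
    [0, 0, 0],
    [0, 0, 0],
    [-1.4, 0, -1.4],
    [-2.8, 0, -2.8],
  ],
  turn=[
    [0, 0, 0],
    [0, 0, 0],
    [0, 0, 0],
    [0, 0, 0],
    [0, 0, 0],
    [0, 0, 0],
    [0, 0, 0],
    [0, 0, 0],
    [0, 0, 0],
    [0, 0, 0],
    [0, 0, 0],
    [0, 0, 0],
  ],
  force=25,
)

```text
time_s: 7.95
position: [0.4416, -0.108, 0.0804]
tool_rot: [[0.686, -0.227, -0.692], [-0.159, -0.974, 0.162], [-0.71, -0.001, -0.704]]
ft_force: [-0.3, 0.8, 0.4]
grip_width: 0.0492
gripper_force: 26.0
```

```bash
python3 - <<'E'
from h import *
go([.5,-.11,.1],rot(-13.1,70))
a=[grab(n)[1] for n in ('scene','side')]
c=[cv2.resize(a[0][150:260,190:330],(490,385)),cv2.resize(a[1][130:240,230:315],(300,385))]
save(np.hstack(c),'g1.png')
E
```

```text
t 8.0 pos [ 0.4416 -0.108   0.0804] q [-24.2  43.3  75.4  -8.1 105.8  79.9] F [-0.3  0.8  0.4] grip 49.2 26.0
 phi -13.1 zaxis [-0.692  0.162 -0.704]
 dp(cm, tool axes) [ 2.64 -1.13 -5.45] turn [-1.000e-03  2.012e+00 -1.000e-03]
```

View pics/g1.png

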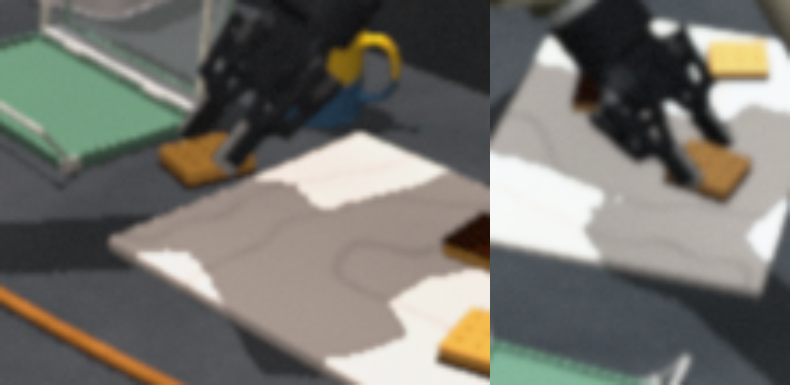

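The bar is held firmly at tilt -45°. Next is the swing.

move_arm(
  jaw=[4.4, 4.4, 4.4, 4.4, 4.4, 4.4, 4.4, 4.4, 4.4, 4.4, 4.4, 4.4],
  dp=[
    [0, 0, -3.5],
    [0, 0, -4],
    [0, 0, -3],
    [0, 0, 0],
    [0, 0, 0],
    [0, 0, 0],
    [0, 0, 0],
    [0, 0, 0],
    [0, 0, 0],
    [0, 0, 0],
    [0, 0, 0],
    [0, 0, 0],
  ],
  turn=[
    [0, 0, 0],
    [0, 0, 0],
    [0, 0.12, 0],
    [0, 0.12, 0],
    [0, 0.12, 0],
    [0, 0.12, 0],
    [0, 0.12, 0],
    [0, 0.12, 0],
    [0, 0.12, 0],
    [0, 0.12, 0],
    [0, 0.12, 0],
    [0, 0.12, 0],
  ],
)

```text
time_s: 9.05
position: [0.5149, -0.1255, 0.1575]
tool_rot: [[0.888, -0.228, 0.4], [-0.207, -0.974, -0.096], [0.411, 0.002, -0.912]]
ft_force: [1.7, -0.4, -0.7]
grip_width: 0.049
gripper_force: 26.4
```

move_arm(
  jaw=[4.4, 4.4, 4.4, 4.4, 4.4, 4.4, 4.4, 4.4],
  dp=[
    [0, 0, 0],
    [0, 0, 0],
    [0, 0, 0],
    [0, 0, 0],
    [0, 0, 0],
    [0, 0, 0],
    [0, 0, 0],
    [0, 0, 0],
  ],
  turn=[
    [0, 0.12, 0],
    [0, 0.12, 0],
    [0, 0.12, 0],
    [0, 0.11, 0],
    [0, 0.11, 0],
    [0, 0.11, 0],
    [0, 0.11, 0],
    [0, 0, 0],
  ],
)

```text
time_s: 9.72
position: [0.5231, -0.107, 0.1552]
tool_rot: [[0.672, -0.169, 0.721], [-0.156, -0.984, -0.086], [0.724, -0.054, -0.687]]
ft_force: [-0.3, 0.4, -0.4]
grip_width: 0.0489
gripper_force: 26.4
```

```bash
python3 - <<'E'
from h import *
go([.5,-.12,.06],rot(-13.1,70))
E
```

```text
t 9.7 pos [ 0.5231 -0.107   0.1552] q [-33.8  15.4 117.9  80.4  19.6  -4.8] F [-0.3  0.4 -0.4] grip 48.9 26.4
 phi -13.0 zaxis [ 0.721 -0.086 -0.687]
 dp(cm, tool axes) [-8.24  2.19  4.99] turn [-0.079  0.412 -0.016]
```

move_arm(
  jaw=[4.4, 4.4, 4.4, 4.4, 4.4, 4.4, 4.4, 4.4],
  dp=[
    [0, 0, 0],
    [0, 0, 0],
    [0, 0, 0],
    [0, 0, 0],
    [0, 0, 0],
    [0, 0, 0],
    [0, 0, 0],
    [0, 0, 0],
  ],
  turn=[
    [-0.02, 0.06, 0],
    [-0.02, 0.06, 0],
    [-0.02, 0.06, 0],
    [-0.02, 0.06, 0],
    [0, 0.06, 0],
    [0, 0.06, 0],
    [0, 0.05, 0],
    [0, 0, 0],
  ],
)

```text
time_s: 10.38
position: [0.5256, -0.1013, 0.1543]
tool_rot: [[0.426, -0.186, 0.885], [-0.12, -0.982, -0.148], [0.897, -0.043, -0.441]]
ft_force: [0.5, 0.6, -0.4]
grip_width: 0.0491
gripper_force: 26.4
```

```bash
python3 - <<'E'
from h import *
go([.5,-.12,.06],rot(-13.1,70))
E
```

```text
t 10.4 pos [ 0.5256 -0.1013  0.1543] q [-34.7  22.6 129.3 143.2  39.6 -68.9] F [ 0.5  0.6 -0.4] grip 49.1 26.4
 phi -15.8 zaxis [ 0.885 -0.148 -0.441]
 dp(cm, tool axes) [-9.32  2.73  2.17] turn [-0.055  0.109 -0.024]
```

move_arm(
  jaw=[4.4, 4.4, 4.4],
  dp=[
    [0, 0, 0],
    [0, 0, 0],
    [0, 0, 0],
  ],
  turn=[
    [-0.03, 0.06, -0.01],
    [-0.025, 0.06, -0.01],
    [0, 0, 0],
  ],
)

```text
time_s: 10.63
position: [0.5262, -0.1007, 0.1543]
tool_rot: [[0.322, -0.227, 0.919], [-0.079, -0.974, -0.213], [0.943, -0.004, -0.331]]
ft_force: [0.1, 1.2, -0.9]
grip_width: 0.0489
gripper_force: 26.5
```

```bash
python3 - <<'E'
from h import *
go([.5,-.12,.05],rot(-13.1,70))
E
```

```text
t 10.6 pos [ 0.5262 -0.1007  0.1543] q [-32.6  27.9 133.  156.6  52.9 -81.8] F [ 0.1  1.2 -0.9] grip 48.9 26.5
 phi -13.7 zaxis [ 0.919 -0.213 -0.331]
 dp(cm, tool axes) [-10.53   2.52   1.46] turn [-0.001 -0.011 -0.004]
```

move_arm(
  jaw=[4.4, 4.4, 4.4, 4.4, 4.4],
  dp=[
    [-2.8, 0.7, 1.3],
    [-2.8, 0.7, 1.2],
    [-2.0, 0.6, 1],
    [-1.8, 0, 0.6],
    [0, 0, 0],
  ],
  turn=[
    [0, 0, 0],
    [0, 0, 0],
    [0, 0, 0],
    [0, 0, 0],
    [0, 0, 0],
  ],
)

```text
time_s: 11.05
position: [0.53, -0.123, 0.0496]
tool_rot: [[0.324, -0.226, 0.919], [-0.083, -0.974, -0.211], [0.942, -0.008, -0.334]]
ft_force: [0.9, 0.7, 0.1]
grip_width: 0.0491
gripper_force: 26.5
```

```bash
python3 - <<'E'
from h import *
go([.535,-.12,.037],rot(-13.1,70))
a=[grab(n)[1] for n in ('scene','side')]
c=[cv2.resize(a[0][150:260,220:360],(490,385),interpolation=2),cv2.resize(a[1][120:230,225:310],(300,385),interpolation=2)]
save(np.hstack(c),'g2.png')
E
```

```text
t 11.1 pos [ 0.53   -0.123   0.0496] q [-36.1  49.9 135.1 157.4  75.1 -91.5] F [0.9 0.7 0.1] grip 49.1 26.5
 phi -14.4 zaxis [ 0.919 -0.211 -0.334]
 dp(cm, tool axes) [-1.05 -0.4   0.82] turn [-0.003 -0.008 -0.007]
```

View pics/g2.png

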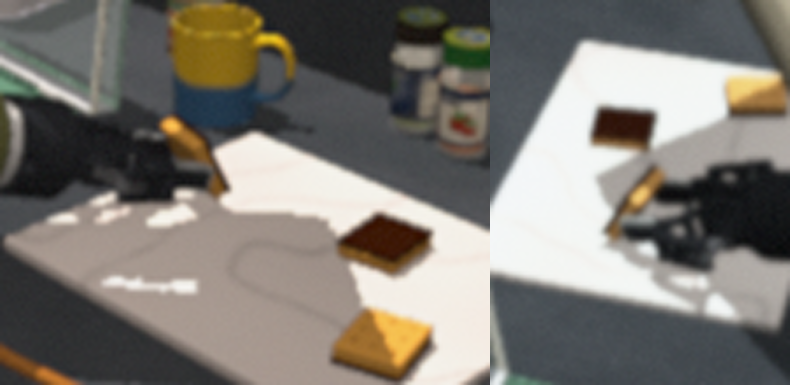

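move_arm(
  jaw=[4.4, 4.4, 4.4, 4.4],
  dp=[
    [-0.5, 0, 0.2],
    [-0.4, 0, 0.15],
    [-0.2, 0, 0.05],
    [0, 0, 0],
  ],
  turn=[
    [0, 0, 0],
    [0, 0, 0],
    [0, 0, 0],
    [0, 0, 0],
  ],
)

```text
time_s: 11.48
position: [0.5292, -0.1233, 0.0417]
tool_rot: [[0.32, -0.229, 0.919], [-0.076, -0.973, -0.216], [0.944, -0.001, -0.329]]
ft_force: [-0.6, -0.2, -0.3]
grip_width: 0.049
gripper_force: 26.4
```

move_arm(
  jaw=[8.5, 8.5, 8.5, 8.5, 8.5, 8.5, 8.5],
  dp=[
    [0, 0, 0],
    [0, 0, 0],
    [0, 0, 0],
    [0, 0, 0],
    [0, 0, 0],
    [0, 0, 0],
    [0, 0, 0],
  ],
  turn=[
    [0, 0, 0],
    [0, 0, 0],
    [0, 0, 0],
    [0, 0, 0],
    [0, 0, 0],
    [0, 0, 0],
    [0, 0, 0],
  ],
)

```text
time_s: 12.07
position: [0.5291, -0.1235, 0.0414]
tool_rot: [[0.321, -0.23, 0.919], [-0.076, -0.973, -0.217], [0.944, -0.0, -0.33]]
ft_force: [-0.1, 1.1, 0.4]
grip_width: 0.0851
gripper_force: 0.0
```

```bash
python3 - <<'E'
from h import *
go([.52,-.12,.2],rot(-13.1,0))
a=[grab(n)[1] for n in ('scene','side')]
c=[cv2.resize(a[0][150:260,220:360],(490,385),interpolation=2),cv2.resize(a[1][120:230,225:310],(300,385),interpolation=2)]
save(np.hstack(c),'g3.png')
E
```

```text
t 12.1 pos [ 0.5291 -0.1235  0.0414] q [-36.1  51.9 135.4 158.   77.5 -92.9] F [-0.1  1.1  0.4] grip 85.1 0.0
 phi -13.3 zaxis [ 0.919 -0.217 -0.33 ]
 dp(cm, tool axes) [14.65 -0.13 -6.13] turn [ 0.002 -1.235 -0.003]
```

View pics/g3.png

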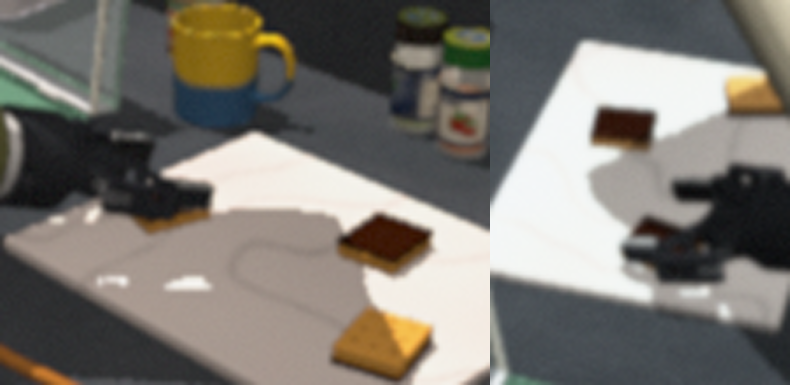

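move_arm(
  jaw=[8.5, 8.5, 8.5, 8.5, 8.5, 8.5, 8.5, 8.5, 8.5, 8.5, 8.5, 8.5],
  dp=[
    [2, 0, -0.7],
    [3.7, 0, -1.3],
    [3.7, 0, -1.3],
    [3.7, 0, -1.3],
    [0, 0, 0],
    [0, 0, 0],
    [0, 0, 0],
    [0, 0, 0],
    [0, 0, 0],
    [0, 0, 0],
    [0, 0, 0],
    [0, 0, 0],
  ],
  turn=[
    [0, 0, 0],
    [0, 0, 0],
    [0, 0, 0],
    [0, -0.06, 0],
    [0, -0.06, 0],
    [0, -0.06, 0],
    [0, -0.06, 0],
    [0, -0.06, 0],
    [0, -0.06, 0],
    [0, -0.06, 0],
    [0, -0.08, 0],
    [0, -0.1, 0],
  ],
)

```text
time_s: 13.17
position: [0.5325, -0.1135, 0.1602]
tool_rot: [[0.657, -0.198, 0.727], [-0.155, -0.98, -0.127], [0.738, -0.029, -0.675]]
ft_force: [0.3, 0.6, 0.4]
grip_width: 0.0848
gripper_force: 0.0
```

move_arm(
  jaw=[8.5, 8.5, 8.5, 8.5, 8.5, 8.5, 8.5, 8.5],
  dp=[
    [0, 0, 0],
    [0, 0, 0],
    [0, 0, 0],
    [0, 0, 0],
    [0, 0, 0],
    [0, 0, 0],
    [0, 0, 0],
    [0, 0, 0],
  ],
  turn=[
    [0, -0.1, 0],
    [0, -0.1, 0],
    [0, -0.1, 0],
    [0, -0.1, 0],
    [0, -0.1, 0],
    [0, -0.1, 0],
    [0, -0.1, 0],
    [0, 0, 0],
  ],
)

```text
time_s: 13.83
position: [0.5413, -0.1037, 0.1629]
tool_rot: [[0.901, -0.159, 0.403], [-0.17, -0.985, -0.01], [0.399, -0.059, -0.915]]
ft_force: [-0.1, -0.4, 0.7]
grip_width: 0.0847
gripper_force: 0.0
```

```bash
python3 - <<'E'
from h import *
fit('scene',.02,.038,(.37,.68,-.44,-.05),mind=60)
go([.475,-.36,.12],rot(15.9,0))
E
```

```text
scene px [267 207] n 257 c [ 503.2 -116.3] size [57.6 61. ] ang 77.5 z 0.0293 rgb [62. 32. 13.]
scene px [330 218] n 289 c [ 581.1 -272.4] size [61.1 52. ] ang 8.3 z 0.0292 rgb [62. 27. 11.]
scene px [329 247] n 368 c [ 472.6 -360.2] size [60.9 51.5] ang 15.5 z 0.029 rgb [243. 188.  78.]
t 13.9 pos [ 0.5406 -0.1028  0.1619] q [-28.2  17.4  98.4  15.5  43.7  62.4] F [-1.   0.   0.1] grip 85.0 0.0
 phi -10.7 zaxis [ 0.406 -0.009 -0.914]
 dp(cm, tool axes) [-3.23 26.64  1.39] turn [ 0.031 -0.421 -0.443]
```

move_arm(
  jaw=[8.5, 8.5, 8.5, 8.5, 8.5],
  dp=[
    [0, 0, 0],
    [0, 0, 0],
    [0, 0, 0],
    [0, 0, 0],
    [0, 0, 0],
  ],
  turn=[
    [0, -0.1, 0.01],
    [0, -0.1, 0.01],
    [0.015, -0.11, 0.01],
    [0.015, -0.11, 0.01],
    [0, 0, 0],
  ],
)

```text
time_s: 14.3
position: [0.5407, -0.1028, 0.1603]
tool_rot: [[0.981, -0.193, 0.007], [-0.193, -0.976, 0.103], [-0.013, -0.102, -0.995]]
ft_force: [-0.7, -0.6, -1.1]
grip_width: 0.0853
gripper_force: 0.0
```

```bash
python3 - <<'E'
from h import *
fit('side',.02,.038,(.37,.68,-.44,-.05),mind=60)
fit('scene',.02,.038,(.37,.68,-.44,-.05),mind=60)
go([.504,-.116,.10],rot(-13.1,0))
E
```

```text
side px [301 146] n 181 c [ 474.2 -358. ] size [57.9 56.2] ang 12.8 z 0.0286 rgb [245. 222. 133.]
side px [263 156] n 164 c [ 583.9 -272.6] size [57.6 60.1] ang 9.2 z 0.0288 rgb [42. 29. 22.]
side px [273 189] n 255 c [ 505.5 -114.6] size [55.1 60.8] ang 75.1 z 0.0287 rgb [61. 35. 23.]
scene px [267 207] n 261 c [ 503.1 -116.5] size [56.9 61. ] ang 79.4 z 0.0292 rgb [64. 33. 14.]
scene px [330 218] n 290 c [ 581.8 -273.1] size [61.8 51. ] ang 7.3 z 0.0292 rgb [39. 20.  9.]
scene px [329 247] n 364 c [ 473.2 -360.8] size [59.8 50.4] ang 16.0 z 0.0292 rgb [243. 188.  78.]
t 14.4 pos [ 0.5394 -0.1022  0.1602] q [-25.7  25.6  80.9   5.7  75.5  73.9] F [0.3 0.5 0.5] grip 85.1 0.0
 phi -11.1 zaxis [ 0.011  0.101 -0.995]
 dp(cm, tool axes) [-3.15  2.64  5.81] turn [-0.101  0.01   0.034]
```

move_arm(
  jaw=[8.5, 8.5, 8.5, 8.5, 8.5, 8.5, 8.5, 4.4, 4.4, 4.4, 4.4, 4.4],
  dp=[
    [0, 0, 0],
    [0, 0, 0],
    [-1.5, 1.1, 2.5],
    [-1.5, 1.1, 2.5],
    [0, 0, 3.5],
    [0, 0, 3.8],
    [0, 0, 2],
    [0, 0, 0],
    [0, 0, 0],
    [0, 0, 0],
    [0, 0, 0],
    [0, 0, 0],
  ],
  turn=[
    [-0.05, 0, 0.02],
    [-0.05, 0.01, 0.015],
    [0, 0, 0],
    [0, 0, 0],
    [0, 0, 0],
    [0, 0, 0],
    [0, 0, 0],
    [0, 0, 0],
    [0, 0, 0],
    [0, 0, 0],
    [0, 0, 0],
    [0, 0, 0],
  ],
  force=25,
)

```text
time_s: 15.4
position: [0.5056, -0.1176, 0.0205]
tool_rot: [[0.974, -0.228, 0.0], [-0.228, -0.974, -0.002], [0.001, 0.002, -1.0]]
ft_force: [-3.0, 1.3, 8.3]
grip_width: 0.049
gripper_force: 26.7
```

move_arm(
  jaw=[4.4, 4.4, 4.4, 4.4, 4.4, 4.4],
  dp=[
    [0, 0, 0],
    [0, 0, -2],
    [0, 0, -4],
    [0, 0, -4],
    [0, 0, -4],
    [0, 0, 0],
  ],
  turn=[
    [0, 0, 0],
    [0, 0, 0],
    [0, 0, 0],
    [0, 0, 0],
    [0, 0, 0],
    [0, 0, 0],
  ],
)

```text
time_s: 15.9
position: [0.5082, -0.1184, 0.1669]
tool_rot: [[0.974, -0.228, 0.011], [-0.228, -0.974, -0.007], [0.012, 0.004, -1.0]]
ft_force: [1.2, -0.9, -0.0]
grip_width: 0.0492
gripper_force: 26.3
```

```bash
python3 - <<'E'
from h import *
go([.45,.11,.25],rot(0,0))
E
```

```text
t 15.9 pos [ 0.5082 -0.1184  0.1669] q [-26.1  22.   85.4  -0.1  71.8  77.1] F [ 1.2 -0.9 -0. ] grip 49.2 26.3
 phi -13.2 zaxis [ 0.011 -0.007 -1.   ]
 dp(cm, tool axes) [-10.77 -20.87  -8.53] turn [ 0.006 -0.012 -0.23 ]
```

move_arm(
  jaw=[4.4, 4.4, 4.4, 4.4, 4.4, 4.4, 4.4, 4.4, 4.4, 4.4, 4.4, 4.4],
  dp=[
    [0, 0, -2],
    [0, 0, -2],
    [0.3, -4, -1],
    [0.3, -4, -1],
    [0.3, -4, -1],
    [0.3, -4, -1],
    [0.3, -4, 0],
    [0.3, -4, 0],
    [0.2, -4, 0],
    [0.2, -3.8, 0],
    [0, 0, 0],
    [0, 0, 0],
  ],
  turn=[
    [0, 0, -0.115],
    [0, 0, -0.115],
    [0, 0, 0],
    [0, 0, 0],
    [0, 0, 0],
    [0, 0, 0],
    [0, 0, 0],
    [0, 0, 0],
    [0, 0, 0],
    [0, 0, 0],
    [0, 0, 0],
    [0, 0, 0],
  ],
)

```text
time_s: 16.9
position: [0.5274, 0.2025, 0.2387]
tool_rot: [[1.0, 0.003, -0.002], [0.003, -1.0, -0.0], [-0.002, 0.0, -1.0]]
ft_force: [-0.4, -0.5, -0.6]
grip_width: 0.0487
gripper_force: 26.4
```

```bash
python3 - <<'E'
from h import *
s,im,d=grab('wrist');save(im,'box.png');P=cloud('wrist',s,d);np.savez('box.npz',P=P,im=im,d=d)
go([.5,.2,.1],rot(0,0))
hsv=cv2.cvtColor(im,cv2.COLOR_RGB2HSV)
m=(hsv[...,0]>45)&(hsv[...,0]<85)&(hsv[...,1]>60)&(d>0)&(P[...,2]<.025)&(P[...,0]>.4)&(P[...,0]<.62)&(P[...,1]>.03)&(P[...,1]<.36)
X=P[m];print(m.sum(),cv2.minAreaRect((X[:,:2]*1000).astype(np.float32)),np.percentile(X[:,2],[2,50,98]))
F=X[X[:,2]<.0105];print('floor',cv2.minAreaRect((F[:,:2]*1000).astype(np.float32)))
# edges: fit per-side lines
for ax,o in((0,1),(1,0)):
    for side in (0,1):
        b=np.arange(.10,.30,.02) if ax==0 else np.arange(.46,.56,.02)
        e=[(c,np.percentile(X[abs(X[:,o]-c)<.01][:,ax],1 if side==0 else 99)) for c in b if (abs(X[:,o]-c)<.01).sum()>20]
        e=np.array(e);print(ax,side,np.polyfit(e[:,0]-e[:,0].mean(),e[:,1],1),e[:,0].mean())
for q in ['lid_edge','bail_tab','tray_floor']:
    for r in cams.mark_of('wrist',q)[:1]:
        u,v=(np.array(r['location'])*[512,384]).astype(int);print(q,r['p'],u,v,P[min(v,383),min(u,511)])
E
```

```text
t 16.9 pos [0.5276 0.2011 0.2388] q [ 8.9 23.1 71.1 -0.  86.  98.8] F [-0.6 -0.6 -1. ] grip 48.9 26.4
 phi 0.1 zaxis [-0.002 -0.    -1.   ]
 dp(cm, tool axes) [-2.73  0.1  13.88] turn [0.    0.002 0.001]
25630 ((524.145751953125, 203.518798828125), (274.3332214355469, 138.502685546875), 85.28688049316406) [0.00746988 0.00909706 0.01504776]
floor ((524.1715698242188, 205.345458984375), (271.5126037597656, 133.8560028076172), 84.91233825683594)
0 0 [0.18153764 0.47627852] 0.19
0 1 [0.08326999 0.59033753] 0.19
1 0 [-0.07758201  0.07039513] 0.51
1 1 [-0.05984145  0.33417566] 0.51
lid_edge 0.82 274 19 [0.6423433  0.18942717 0.14832684]
tray_floor 0.96 252 161 [0.52236551 0.20322181 0.00786225]
```

View pics/box.png

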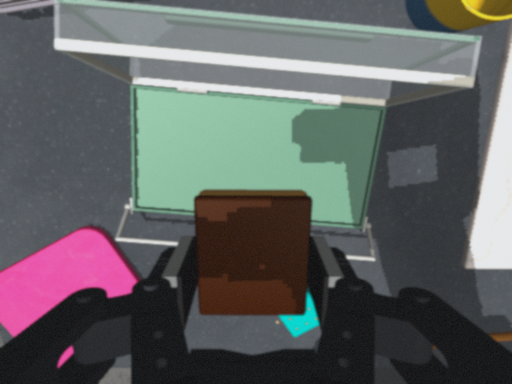

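move_arm(
  jaw=[4.4, 4.4, 4.4, 4.4, 4.4, 4.4, 4.4, 4.4, 4.4],
  dp=[
    [0, 0, 0],
    [-0.6, -4, 0],
    [-0.7, -4.1, 1],
    [0, 0, 4],
    [0, 0, 4],
    [0, 0, 4],
    [0, 0, 4],
    [0, 0, 1.9],
    [0, 0, 0],
  ],
  turn=[
    [0, 0, 0.089],
    [0, 0, 0],
    [0, 0, 0],
    [0, 0, 0],
    [0, 0, 0],
    [0, 0, 0],
    [0, 0, 0],
    [0, 0, 0],
    [0, 0, 0],
  ],
)

```text
time_s: 17.85
position: [0.5198, 0.2794, 0.0455]
tool_rot: [[0.996, -0.091, -0.011], [-0.091, -0.996, -0.003], [-0.011, 0.004, -1.0]]
ft_force: [0.5, 0.2, -0.3]
grip_width: 0.0493
gripper_force: 26.4
```

```bash
python3 - <<'E'
from h import *
go([.522,.2835,.0175],rot(-5,0))
E
```

```text
t 17.9 pos [0.5198 0.2794 0.0455] q [ 16.8  36.8  81.6   0.   62.3 112. ] F [ 0.5  0.2 -0.3] grip 49.3 26.4
 phi -5.3 zaxis [-0.011 -0.003 -1.   ]
 dp(cm, tool axes) [ 0.21 -0.44  2.8 ] turn [ 0.004  0.011 -0.004]
```

move_arm(
  jaw=[4.4, 4.4, 4.4, 4.4, 6.4, 6.4, 6.4, 6.4, 6.4, 6.4, 6.4, 6.4],
  dp=[
    [0.2, -0.3, 1.5],
    [0, 0, 0.8],
    [0, 0, 0.45],
    [0, 0, 0],
    [0, 0, 0],
    [0, 0, 0],
    [0, 0, 0],
    [0, 0, -2],
    [0, 0, -4],
    [0, 0, -4],
    [0, 0, -4],
    [0, 0, 0],
  ],
  turn=[
    [0, 0.01, 0],
    [0, 0, 0],
    [0, 0, 0],
    [0, 0, 0],
    [0, 0, 0],
    [0, 0, 0],
    [0, 0, 0],
    [0, 0, 0],
    [0, 0, 0],
    [0, 0, 0],
    [0, 0, 0],
    [0, 0, 0],
  ],
)

```text
time_s: 18.85
position: [0.5257, 0.2854, 0.1709]
tool_rot: [[0.996, -0.089, 0.021], [-0.089, -0.996, 0.003], [0.02, -0.005, -1.0]]
ft_force: [0.8, 0.6, -0.5]
grip_width: 0.0643
gripper_force: 0.0
```

```bash
python3 - <<'E'
from h import *
fit('side',.018,.034,(.44,.58,.06,.34),mind=60)
fit('scene',.018,.034,(.44,.58,.06,.34),mind=60)
fit('scene',.022,.038,(.37,.68,-.44,-.05),mind=60)
go([.584,-.2725,.16],rot(7.3,0))
E
```

```text
side px [223 293] n 458 c [524.3 285.9] size [54.  59.1] ang 84.6 z 0.0252 rgb [52.  23.5 14. ]
scene px [190 167] n 140 c [521.7 283.5] size [53.1 60. ] ang 85.4 z 0.0253 rgb [60.  34.5 15.5]
scene px [330 218] n 269 c [ 582.2 -273. ] size [63.1 51.3] ang 8.0 z 0.0294 rgb [59. 25.  9.]
scene px [329 247] n 343 c [ 473.3 -360.2] size [60.2 51.1] ang 16.6 z 0.0292 rgb [241. 184.  76.]
t 19.0 pos [0.5227 0.2843 0.1624] q [ 17.2  29.3  73.6  -0.2  76.7 112.4] F [-0.1  0.7 -0.4] grip 63.7 0.0
 phi -5.1 zaxis [ 0.007 -0.001 -1.   ]
 dp(cm, tool axes) [11.09 54.9   0.35] turn [ 0.001 -0.007 -0.217]
```

move_arm(
  jaw=[6.4, 6.4, 7, 8.5, 8.5, 8.5, 8.5, 8.5, 8.5, 8.5, 8.5, 8.5],
  dp=[
    [0, 0, 0],
    [0, 0, 0],
    [0, 4, 0],
    [0, 4, 0],
    [0, 4, 0],
    [0, 4, 0],
    [-0.1, 4, 0],
    [-0.1, 4, 0],
    [-0.1, 4, 0],
    [-0.1, 4, 0],
    [-0.1, 4, 0],
    [-0.1, 4, 0],
  ],
  turn=[
    [0, 0, -0.11],
    [0, 0, -0.107],
    [0, 0, 0],
    [0, 0, 0],
    [0, 0, 0],
    [0, 0, 0],
    [0, 0, 0],
    [0, 0, 0],
    [0, 0, 0],
    [0, 0, 0],
    [0, 0, 0],
    [0, 0, 0],
  ],
)

```text
time_s: 20.0
position: [0.567, -0.115, 0.1615]
tool_rot: [[0.992, 0.127, 0.004], [0.127, -0.992, -0.0], [0.004, 0.001, -1.0]]
ft_force: [1.2, 0.2, -0.1]
grip_width: 0.085
gripper_force: 0.0
```

move_arm(
  jaw=[8.5, 8.5, 8.5, 8.5, 8.5, 8.5, 8.5],
  dp=[
    [-0.1, 4, 0],
    [-0.1, 4, 0],
    [-0.1, 4, 1],
    [0, 4, 2],
    [0, 0, 3],
    [0, 0, 0],
    [0, 0, 0],
  ],
  turn=[
    [0, 0, 0],
    [0, 0, 0],
    [0, 0, 0],
    [0, 0, 0],
    [0, 0, 0],
    [0, 0, 0],
    [0, 0, 0],
  ],
)

```text
time_s: 20.58
position: [0.5841, -0.2687, 0.1025]
tool_rot: [[0.992, 0.127, 0.002], [0.127, -0.992, 0.002], [0.002, -0.002, -1.0]]
ft_force: [-0.0, -0.0, 1.0]
grip_width: 0.0852
gripper_force: 0.0
```

```bash
python3 - <<'E'
from h import *
go([.584,-.2725,.02],rot(7.5,0))
E
```

```text
t 20.6 pos [ 0.5841 -0.2687  0.1025] q [-35.3  37.2  69.3   0.2  73.6  47.4] F [-0. -0.  1.] grip 85.2 0.0
 phi 7.3 zaxis [ 0.002  0.002 -1.   ]
 dp(cm, tool axes) [-0.07  0.39  8.25] turn [-0.002 -0.002 -0.004]
```

move_arm(
  jaw=[8.5, 8.5, 8.5, 4.4, 4.4, 4.4, 4.4, 4.4, 4.4, 4.4, 4.4, 4.4],
  dp=[
    [-0.1, 0.4, 3.5],
    [0, 0, 3.5],
    [0, 0, 1.2],
    [0, 0, 0],
    [0, 0, 0],
    [0, 0, 0],
    [0, 0, 0],
    [0, 0, 0],
    [0, 0, 0],
    [0, 0, -3],
    [0, 0, -4],
    [0, 0, -4],
  ],
  turn=[
    [0, 0, 0],
    [0, 0, 0],
    [0, 0, 0],
    [0, 0, 0],
    [0, 0, 0],
    [0, 0, 0],
    [0, 0, 0],
    [0, 0, 0],
    [0, 0, 0],
    [0, 0, 0],
    [0, 0, 0],
    [0, 0, 0],
  ],
  force=25,
)

```text
time_s: 21.58
position: [0.5844, -0.2735, 0.1357]
tool_rot: [[0.992, 0.127, 0.007], [0.127, -0.992, -0.002], [0.007, 0.003, -1.0]]
ft_force: [0.7, 0.4, 0.3]
grip_width: 0.0443
gripper_force: 0.0
```

move_arm(
  jaw=[4.4, 4.4, 4.4, 4.4, 4.4, 4.4, 4.4, 4.4, 4.4, 4.4, 4.4, 4.4],
  dp=[
    [0, 0, -3],
    [0, 0, 0],
    [0, -4, 0],
    [0, -4, 0],
    [0, -4, 0],
    [0, -4, 0],
    [0, -4, 0],
    [0, -4, 0],
    [0, -4, 0],
    [0, -4, 0],
    [0, -4, 0],
    [0, -4, 0],
  ],
  turn=[
    [0, 0, 0.11],
    [0, 0, 0.105],
    [0, 0, 0],
    [0, 0, 0],
    [0, 0, 0],
    [0, 0, 0],
    [0, 0, 0],
    [0, 0, 0],
    [0, 0, 0],
    [0, 0, 0],
    [0, 0, 0],
    [0, 0, 0],
  ],
)

```text
time_s: 22.58
position: [0.6194, 0.127, 0.1648]
tool_rot: [[0.996, -0.087, 0.01], [-0.087, -0.996, -0.001], [0.01, 0.0, -1.0]]
ft_force: [1.0, -0.2, -0.0]
grip_width: 0.0441
gripper_force: 0.0
```

move_arm(
  jaw=[4.4, 4.4],
  dp=[
    [0, 0, 0],
    [0, 0, 0],
  ],
  turn=[
    [0, 0, 0],
    [0, 0, 0],
  ],
)

```text
time_s: 22.75
position: [0.6194, 0.1269, 0.1643]
tool_rot: [[0.996, -0.084, 0.01], [-0.084, -0.996, -0.001], [0.01, 0.001, -1.0]]
ft_force: [-0.2, -1.2, -0.4]
grip_width: 0.0439
gripper_force: 0.0
```

```bash
python3 - <<'E'
from h import *
go([.515,.2035,.018],rot(-5,0))
E
```

```text
t 22.8 pos [0.6194 0.1269 0.1643] q [ 0.9 32.7 66.9 -0.1 79.8 95.7] F [-0.2 -1.2 -0.4] grip 43.9 0.0
 phi -4.8 zaxis [ 0.01  -0.001 -1.   ]
 dp(cm, tool axes) [-11.19  -6.76  14.52] turn [ 0.001 -0.01   0.003]
```

The grasp missed, so I'm looking again.

```bash
python3 - <<'E'
from h import *
s,im,d,_=fit('scene',.022,.038,(.37,.68,-.44,-.05),mind=60);save(cv2.resize(im[120:280,170:400],(690,480),interpolation=2),'s4.png')
fit('side',.022,.038,(.37,.68,-.44,-.05),mind=60)
fit('scene',.018,.034,(.44,.58,.06,.34),mind=60)
E
```

```text
scene px [330 218] n 274 c [ 581.5 -274.1] size [61.7 52.9] ang 9.4 z 0.0294 rgb [59. 25. 10.]
scene px [329 247] n 348 c [ 473.7 -360.5] size [62.7 50.3] ang 17.3 z 0.0293 rgb [240. 184.  76.]
side px [301 146] n 175 c [ 475.8 -358.5] size [59.  54.3] ang 19.3 z 0.0285 rgb [241. 213. 126.]
side px [263 156] n 182 c [ 584.3 -272.7] size [58.6 56.8] ang 7.1 z 0.0286 rgb [61.5 39.5 26.5]
scene px [190 167] n 142 c [523.1 291.7] size [74.3 63.9] ang 81.2 z 0.0254 rgb [61.5 36.  15.5]
```

View pics/s4.png

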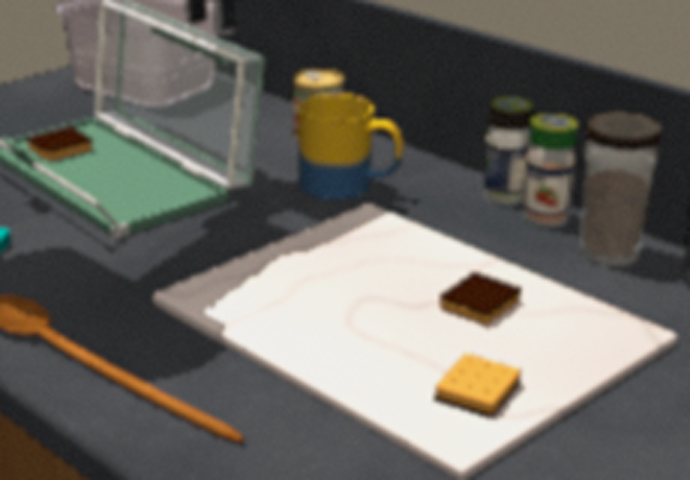

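move_arm(
  jaw=[4.4, 4.4, 6, 8.5, 8.5, 8.5, 8.5, 8.5, 8.5, 8.5, 8.5, 8.5],
  dp=[
    [0, 4, -1],
    [0, 4, 0],
    [0, 4, 0],
    [0, 4, 0],
    [0, 4, 0],
    [0, 4, 0],
    [0, 4, 0],
    [0, 4, 0],
    [-0.1, 4, 0],
    [-0.1, 4.1, 0],
    [0, 0, 2],
    [0, 0, 2],
  ],
  turn=[
    [0, 0, 0],
    [0, 0, 0],
    [0, 0, 0],
    [0, 0, 0],
    [0, 0, 0],
    [0, 0, 0],
    [0, 0, 0],
    [0, 0, 0],
    [0, 0, 0],
    [0, 0, 0],
    [0, 0, -0.11],
    [0, 0, -0.105],
  ],
)

```text
time_s: 23.9
position: [0.5813, -0.279, 0.1334]
tool_rot: [[0.992, 0.126, 0.009], [0.126, -0.992, -0.004], [0.009, 0.005, -1.0]]
ft_force: [0.3, 0.1, -0.8]
grip_width: 0.0847
gripper_force: 0.0
```

move_arm(
  jaw=[8.5, 8.5, 8.5],
  dp=[
    [0, 0, 3],
    [0, 0, 3],
    [0, 0, 0],
  ],
  turn=[
    [0, 0, 0],
    [0, 0, 0],
    [0, 0, 0],
  ],
)

```text
time_s: 24.15
position: [0.5797, -0.2746, 0.0675]
tool_rot: [[0.992, 0.124, -0.001], [0.124, -0.992, 0.004], [-0.001, -0.004, -1.0]]
ft_force: [-0.4, 0.8, -1.4]
grip_width: 0.0848
gripper_force: 0.0
```

```bash
python3 - <<'E'
from h import *
go([.584,-.273,.014],rot(7.5,0))
E
```

```text
t 24.1 pos [ 0.5797 -0.2746  0.0675] q [-36.   39.3  71.5   0.2  69.4  46.8] F [-0.4  0.8 -1.4] grip 84.8 0.0
 phi 7.1 zaxis [-0.001  0.004 -1.   ]
 dp(cm, tool axes) [ 0.45 -0.08  5.35] turn [-0.004  0.001 -0.006]
```

move_arm(
  jaw=[8.5, 8.5, 8.5, 8.5],
  dp=[
    [0.4, -0.1, 3],
    [0, 0, 1.7],
    [0, 0, 0],
    [0, 0, 0],
  ],
  turn=[
    [0, 0, 0],
    [0, 0, 0],
    [0, 0, 0],
    [0, 0, 0],
  ],
  force=25,
)

```text
time_s: 24.48
position: [0.587, -0.2741, 0.0271]
tool_rot: [[0.992, 0.126, 0.007], [0.126, -0.992, -0.002], [0.007, 0.003, -1.0]]
ft_force: [0.1, 0.7, -0.2]
grip_width: 0.0851
gripper_force: 0.0
```

move_arm(
  jaw=[8.5, 8.5, 4.4, 4.4, 4.4, 4.4, 4.4, 4.4, 4.4],
  dp=[
    [-0.2, 0, 0.6],
    [0, 0, 0.6],
    [0, 0, 0],
    [0, 0, 0],
    [0, 0, 0],
    [0, 0, 0],
    [0, 0, 0],
    [0, 0, 0],
    [0, 0, 0],
  ],
  turn=[
    [0, 0, 0],
    [0, 0, 0],
    [0, 0, 0],
    [0, 0, 0],
    [0, 0, 0],
    [0, 0, 0],
    [0, 0, 0],
    [0, 0, 0],
    [0, 0, 0],
  ],
)

```text
time_s: 25.23
position: [0.5854, -0.2736, 0.0144]
tool_rot: [[0.992, 0.127, 0.008], [0.127, -0.992, -0.002], [0.007, 0.003, -1.0]]
ft_force: [-0.9, 1.1, 5.3]
grip_width: 0.0492
gripper_force: 27.2
```

move_arm(
  jaw=[4.4, 4.4, 4.4, 4.4, 4.4, 4.4, 4.4, 4.4, 4.4, 4.4, 4.4, 4.4],
  dp=[
    [0, 0, -2],
    [0, 0, -4],
    [0, 0, -4],
    [0, 0, -4],
    [0, 0, 0],
    [-1.4, -3.9, 0],
    [-1.4, -3.9, 0],
    [-1.4, -3.9, 0],
    [-1.4, -3.9, 0],
    [-1.4, -3.9, 0],
    [-1.4, -3.9, 0],
    [-1.4, -3.9, 0],
  ],
  turn=[
    [0, 0, 0],
    [0, 0, 0],
    [0, 0, 0],
    [0, 0, 0.11],
    [0, 0, 0.105],
    [0, 0, 0],
    [0, 0, 0],
    [0, 0, 0],
    [0, 0, 0],
    [0, 0, 0],
    [0, 0, 0],
    [0, 0, 0],
  ],
)

```text
time_s: 26.23
position: [0.5094, 0.0091, 0.1527]
tool_rot: [[0.996, -0.088, 0.006], [-0.088, -0.996, -0.001], [0.006, 0.001, -1.0]]
ft_force: [1.9, 0.3, -0.0]
grip_width: 0.0493
gripper_force: 26.6
```

move_arm(
  jaw=[4.4, 4.4, 4.4, 4.4, 4.4, 4.4, 4.4, 4.4, 4.4],
  dp=[
    [-0.7, -3.9, 0],
    [-0.6, -3.9, 0],
    [0, -3.9, 0],
    [0, -3.9, 0],
    [0, -3.9, 2],
    [0, 0, 3],
    [0, 0, 2],
    [0, 0, 0],
    [0, 0, 0],
  ],
  turn=[
    [0, 0, 0],
    [0, 0, 0],
    [0, 0, 0],
    [0, 0, 0],
    [0, 0, 0],
    [0, 0, 0],
    [0, 0, 0],
    [0, 0, 0],
    [0, 0, 0],
  ],
)

```text
time_s: 26.98
position: [0.5145, 0.2006, 0.0832]
tool_rot: [[0.996, -0.088, 0.005], [-0.088, -0.996, -0.002], [0.005, 0.001, -1.0]]
ft_force: [0.5, -0.1, 0.0]
grip_width: 0.0493
gripper_force: 26.6
```

```bash
python3 - <<'E'
from h import *
go([.515,.2035,.0115],rot(-5,0))
E
```

```text
t 27.0 pos [0.5145 0.2006 0.0832] q [  9.1  30.6  86.5  -0.2  62.6 104.2] F [ 0.5 -0.1  0. ] grip 49.3 26.6
 phi -5.0 zaxis [ 0.005 -0.002 -1.   ]
 dp(cm, tool axes) [-0.01 -0.3   7.17] turn [ 0.001 -0.005 -0.   ]
```

move_arm(
  jaw=[4.4, 4.4, 4.4, 4.4, 4.4, 4.4, 6.4, 6.4, 6.4, 6.4, 6.4, 6.4],
  dp=[
    [0, -0.1, 3],
    [0, 0, 2],
    [0, 0, 1.2],
    [0, 0, 0.6],
    [0, 0, 0.3],
    [0, 0, 0],
    [0, 0, 0],
    [0, 0, 0],
    [0, 0, 0],
    [0, 0, -2],
    [0, 0, -4],
    [0, 0, -4],
  ],
  turn=[
    [0, 0, 0],
    [0, 0, 0],
    [0, 0, 0],
    [0, 0, 0],
    [0, 0, 0],
    [0, 0, 0],
    [0, 0, 0],
    [0, 0, 0],
    [0, 0, 0],
    [0, 0, 0],
    [0, 0, 0],
    [0, 0, 0],
  ],
)

```text
time_s: 27.98
position: [0.514, 0.2016, 0.1135]
tool_rot: [[0.996, -0.088, 0.004], [-0.088, -0.996, -0.002], [0.004, 0.001, -1.0]]
ft_force: [0.3, 0.1, 0.7]
grip_width: 0.0641
gripper_force: 0.0
```

move_arm(
  jaw=[6.4, 6.4],
  dp=[
    [0, 0, -4],
    [0, 0, 0],
  ],
  turn=[
    [0, 0, 0],
    [0, 0, 0],
  ],
)

```text
time_s: 28.15
position: [0.5174, 0.2024, 0.1607]
tool_rot: [[0.996, -0.087, 0.021], [-0.087, -0.996, 0.001], [0.021, -0.003, -1.0]]
ft_force: [1.4, 0.0, 0.7]
grip_width: 0.064
gripper_force: 0.0
```

```bash
python3 - <<'E'
from h import *
fit('side',.018,.034,(.44,.58,.06,.34),mind=60)
fit('scene',.018,.034,(.44,.58,.06,.34),mind=60)
fit('scene',.022,.038,(.37,.68,-.44,-.05),mind=60)
fit('side',.022,.038,(.37,.68,-.44,-.05),mind=60)
go([.474,-.36,.14],rot(16,0))
E
```

```text
side px [237 268] n 392 c [515.3 203.5] size [53.4 59.1] ang 86.0 z 0.0253 rgb [53. 24. 14.]
side px [223 293] n 460 c [524.6 285.4] size [53.2 59.3] ang 83.8 z 0.0252 rgb [53. 24. 14.]
scene px [190 167] n 141 c [522.5 282.9] size [57.5 59.3] ang 82.0 z 0.0257 rgb [61. 36. 17.]
scene px [201 174] n 155 c [510.9 199.3] size [56.8 60.1] ang 85.9 z 0.0255 rgb [60. 32. 13.]
scene px [329 246] n 343 c [ 473.9 -360.1] size [63.1 49.7] ang 16.9 z 0.0292 rgb [240. 184.  76.]
t 28.4 pos [0.5138 0.2016 0.1517] q [ 9.200e+00  2.590e+01  8.160e+01 -1.000e-01  7.220e+01  1.043e+02] F [-0.   0.2 -0.3] grip 63.7 0.0
 phi -5.0 zaxis [ 0.005 -0.002 -1.   ]
 dp(cm, tool axes) [ 0.94 56.3   1.24] turn [ 0.002 -0.005 -0.367]
```

move_arm(
  jaw=[6.4, 6.4, 6.4, 8.5, 8.5, 8.5, 8.5, 8.5, 8.5, 8.5, 8.5, 8.5],
  dp=[
    [0, 0, 0],
    [0, 0, 0],
    [0, 0, 0],
    [0, 0, 0],
    [-1.4, 3.8, 0],
    [-1.4, 3.8, 0],
    [-1.4, 3.8, 0],
    [-1.4, 3.8, 0],
    [-1.4, 3.8, 0],
    [-1.4, 3.8, 0],
    [-1.4, 3.8, 0],
    [-1.4, 3.8, 0],
  ],
  turn=[
    [0, 0, -0.09],
    [0, 0, -0.09],
    [0, 0, -0.09],
    [0, 0, -0.097],
    [0, 0, 0],
    [0, 0, 0],
    [0, 0, 0],
    [0, 0, 0],
    [0, 0, 0],
    [0, 0, 0],
    [0, 0, 0],
    [0, 0, 0],
  ],
)

```text
time_s: 29.35
position: [0.4895, -0.123, 0.1514]
tool_rot: [[0.961, 0.276, 0.004], [0.276, -0.961, 0.0], [0.004, 0.001, -1.0]]
ft_force: [1.4, -0.8, 0.1]
grip_width: 0.085
gripper_force: 0.0
```

move_arm(
  jaw=[8.5, 8.5, 8.5, 8.5, 8.5, 8.5, 8.5, 8.5, 8.5, 8.5],
  dp=[
    [-1.4, 3.8, 0],
    [-1.4, 3.8, 0],
    [-1.4, 3.8, 0],
    [-1.4, 3.8, 0],
    [-1.3, 3.7, 2],
    [-1.2, 3.5, 2],
    [0, 0, 3],
    [0, 0, 2],
    [0, 0, 0],
    [0, 0, 0],
  ],
  turn=[
    [0, 0, 0],
    [0, 0, 0],
    [0, 0, 0],
    [0, 0, 0],
    [0, 0, 0],
    [0, 0, 0],
    [0, 0, 0],
    [0, 0, 0],
    [0, 0, 0],
    [0, 0, 0],
  ],
)

```text
time_s: 30.18
position: [0.4747, -0.356, 0.0628]
tool_rot: [[0.961, 0.276, 0.004], [0.276, -0.961, 0.002], [0.004, -0.001, -1.0]]
ft_force: [-0.5, -0.3, 0.5]
grip_width: 0.0851
gripper_force: 0.0
```

```bash
python3 - <<'E'
from h import *
fit('side',.022,.038,(.37,.68,-.44,-.05),mind=60)
go([.4745,-.36,.0155],rot(16,0))
E
```

```text
side px [301 146] n 162 c [ 475.4 -358.9] size [56.9 55.3] ang 16.5 z 0.0282 rgb [162. 123.  74.]
t 30.2 pos [ 0.4754 -0.3565  0.0644] q [-48.4  35.4  80.6   0.3  63.8  25.5] F [-0.  -0.2  0.3] grip 85.0 0.0
 phi 16.0 zaxis [ 0.006 -0.001 -1.   ]
 dp(cm, tool axes) [-0.21  0.3   4.89] turn [ 0.002 -0.006  0.   ]
```

Grasp C, lift it, turn it and carry it to (0.45,-0.11).

move_arm(
  jaw=[8.5, 8.5, 8.5, 4.4, 4.4, 4.4, 4.4, 4.4, 4.4, 4.4],
  dp=[
    [-0.1, 0.3, 3],
    [0, 0, 1.5],
    [0, 0, 0.4],
    [0, 0, 0],
    [0, 0, 0],
    [0, 0, 0],
    [0, 0, 0],
    [0, 0, 0],
    [0, 0, 0],
    [0, 0, 0],
  ],
  turn=[
    [0, 0, 0],
    [0, 0, 0],
    [0, 0, 0],
    [0, 0, 0],
    [0, 0, 0],
    [0, 0, 0],
    [0, 0, 0],
    [0, 0, 0],
    [0, 0, 0],
    [0, 0, 0],
  ],
  force=25,
)

```text
time_s: 31.07
position: [0.4762, -0.3604, 0.0172]
tool_rot: [[0.961, 0.276, 0.009], [0.276, -0.961, -0.004], [0.008, 0.006, -1.0]]
ft_force: [-0.4, 1.2, 6.3]
grip_width: 0.0491
gripper_force: 26.0
```

move_arm(
  jaw=[4.4, 4.4, 4.4, 4.4, 4.4, 4.4, 4.4, 4.4, 4.4, 4.4, 4.4, 4.4],
  dp=[
    [0, 0, -2],
    [0, 0, -2],
    [0, 0, -1],
    [0, 0, 0],
    [0, 0, 0],
    [-0.7, -4, 0],
    [-0.7, -4, 0],
    [-0.7, -4, 0],
    [-0.7, -4, 0],
    [-0.7, -4, 0],
    [0, 0, 0],
    [0, 0, 0],
  ],
  turn=[
    [0, 0, 0.1],
    [0, 0, 0.1],
    [0, 0, 0.1],
    [0, 0, 0.1],
    [0, 0, 0.1],
    [0, 0, 0],
    [0, 0, 0],
    [0, 0, 0],
    [0, 0, 0],
    [0, 0, 0],
    [0, 0, 0],
    [0, 0, 0],
  ],
)

```text
time_s: 32.07
position: [0.4851, -0.1553, 0.066]
tool_rot: [[0.976, -0.216, 0.008], [-0.216, -0.976, -0.002], [0.008, 0.0, -1.0]]
ft_force: [0.9, -0.3, -0.2]
grip_width: 0.0491
gripper_force: 26.7
```

```bash
python3 - <<'E'
from h import *
go([.45,-.11,.016],rot(-13.1,0))
E
```

```text
t 32.1 pos [ 0.4851 -0.1553  0.066 ] q [-31.2  28.5  94.7   0.2  56.3  71.2] F [ 0.9 -0.3 -0.2] grip 49.1 26.7
 phi -12.4 zaxis [ 0.008 -0.002 -1.   ]
 dp(cm, tool axes) [-4.44 -3.67  4.96] turn [ 0.    -0.008  0.011]
```

move_arm(
  jaw=[4.4, 4.4, 4.4, 4.4, 4.4, 8.5, 8.5, 8.5, 8.5, 8.5, 8.5, 8.5],
  dp=[
    [-2.2, -1.8, 1],
    [-2.2, -1.8, 1],
    [0, 0, 2],
    [0, 0, 0.8],
    [0, 0, 0],
    [0, 0, 0],
    [0, 0, 0],
    [0, 0, 0],
    [0, 0, -3],
    [0, 0, -3],
    [0, 0, 0],
    [0, 0, 0],
  ],
  turn=[
    [0, 0, 0.01],
    [0, -0.008, 0],
    [0, 0, 0],
    [0, 0, 0],
    [0, 0, 0],
    [0, 0, 0],
    [0, 0, 0],
    [0, 0, 0],
    [0, 0, 0],
    [0, 0, 0],
    [0, -0.115, 0],
    [0, -0.115, 0],
  ],
)

```text
time_s: 33.07
position: [0.4504, -0.1129, 0.0798]
tool_rot: [[0.947, -0.23, -0.223], [-0.224, -0.973, 0.051], [-0.229, 0.002, -0.974]]
ft_force: [-0.3, 0.1, 0.1]
grip_width: 0.0848
gripper_force: 0.0
```

move_arm(
  jaw=[8.5, 8.5, 8.5, 8.5, 8.5, 8.5, 8.5],
  dp=[
    [0, 0, 0],
    [0, 0, 0],
    [0, 0, 0],
    [0, 0, 0],
    [0, 0, 0],
    [0, 0, 0],
    [0, 0, 0],
  ],
  turn=[
    [0, -0.115, 0],
    [0, -0.11, 0],
    [0, -0.11, 0],
    [0, -0.11, 0],
    [0, -0.11, 0],
    [0, 0, 0],
    [0, 0, 0],
  ],
)

```text
time_s: 33.65
position: [0.4504, -0.1124, 0.0759]
tool_rot: [[0.689, -0.229, -0.688], [-0.162, -0.973, 0.162], [-0.707, -0.0, -0.708]]
ft_force: [0.1, -0.1, 0.1]
grip_width: 0.0845
gripper_force: 0.0
```

```bash
python3 - <<'E'
from h import *
fit('side',.022,.038,(.37,.68,-.44,-.05),mind=60)
fit('scene',.022,.038,(.37,.68,-.44,-.05),mind=60)
go([.45-.007*.974,-.11+.007*.227,.0215],rot(-13.1,-45))
E
```

```text
side px [291 194] n 243 c [ 449.9 -109.6] size [51.8 58.4] ang 76.5 z 0.0286 rgb [168. 125.  69.]
scene px [250 214] n 240 c [ 446.4 -113. ] size [51.4 58.3] ang 75.8 z 0.0292 rgb [154. 107.  45.]
t 33.8 pos [ 0.45   -0.1122  0.0773] q [-24.3  44.1  74.   -8.1 106.1  79.9] F [-0.6 -0.1  1. ] grip 84.7 0.0
 phi -13.2 zaxis [-0.687  0.161 -0.709]
 dp(cm, tool axes) [ 3.4  -0.21  4.48] turn [-0.002 -0.002 -0.001]
```

move_arm(
  jaw=[8.5, 8.5, 8.5, 4.4, 4.4, 4.4, 4.4, 4.4, 4.4, 4.4, 4.4, 4.4],
  dp=[
    [1.1, 0, 1.5],
    [1.1, 0, 1.5],
    [1.2, -0.1, 1.45],
    [0, 0, 0],
    [0, 0, 0],
    [0, 0, 0],
    [0, 0, 0],
    [0, 0, 0],
    [0, 0, 0],
    [0, 0, 0],
    [-1.4, 0, -1.4],
    [-2.8, 0, -2.8],
  ],
  turn=[
    [0, 0, 0],
    [0, 0, 0],
    [0, 0, 0],
    [0, 0, 0],
    [0, 0, 0],
    [0, 0, 0],
    [0, 0, 0],
    [0, 0, 0],
    [0, 0, 0],
    [0, 0, 0],
    [0, 0, 0],
    [0, 0, 0],
  ],
  force=25,
)

```text
time_s: 34.75
position: [0.442, -0.109, 0.0795]
tool_rot: [[0.684, -0.229, -0.692], [-0.16, -0.973, 0.164], [-0.711, -0.002, -0.703]]
ft_force: [-0.0, -0.4, 0.1]
grip_width: 0.0491
gripper_force: 26.1
```

move_arm(
  jaw=[4.4, 4.4, 4.4, 4.4, 4.4, 4.4, 4.4, 4.4, 4.4, 4.4, 4.4, 4.4],
  dp=[
    [0, 0, -3.5],
    [0, 0, -4],
    [0, 0, -3],
    [0, 0, 0],
    [0, 0, 0],
    [0, 0, 0],
    [0, 0, 0],
    [0, 0, 0],
    [0, 0, 0],
    [0, 0, 0],
    [0, 0, 0],
    [0, 0, 0],
  ],
  turn=[
    [0, 0, 0],
    [0, 0, 0],
    [0, 0.12, 0],
    [0, 0.12, 0],
    [0, 0.12, 0],
    [0, 0.12, 0],
    [0, 0.12, 0],
    [0, 0.12, 0],
    [0, 0.12, 0],
    [0, 0.12, 0],
    [0, 0.12, 0],
    [0, 0.12, 0],
  ],
)

```text
time_s: 35.75
position: [0.5153, -0.1266, 0.1568]
tool_rot: [[0.888, -0.229, 0.399], [-0.209, -0.973, -0.096], [0.41, 0.002, -0.912]]
ft_force: [1.0, -0.2, -0.2]
grip_width: 0.0493
gripper_force: 26.1
```

move_arm(
  jaw=[4.4, 4.4, 4.4, 4.4, 4.4, 4.4, 4.4, 4.4],
  dp=[
    [0, 0, 0],
    [0, 0, 0],
    [0, 0, 0],
    [0, 0, 0],
    [0, 0, 0],
    [0, 0, 0],
    [0, 0, 0],
    [0, 0, 0],
  ],
  turn=[
    [0, 0.12, 0],
    [0, 0.12, 0],
    [0, 0.12, 0],
    [0, 0.11, 0],
    [0, 0.11, 0],
    [0, 0.11, 0],
    [0, 0.11, 0],
    [0, 0, 0],
  ],
)

```text
time_s: 36.42
position: [0.5237, -0.1081, 0.1546]
tool_rot: [[0.672, -0.17, 0.721], [-0.157, -0.984, -0.086], [0.724, -0.055, -0.688]]
ft_force: [-0.1, 0.4, -1.1]
grip_width: 0.0488
gripper_force: 26.2
```

```bash
python3 - <<'E'
from h import *
go([.53,-.12,.04],rot(-13.1,70))
E
```

```text
t 36.4 pos [ 0.5237 -0.1081  0.1546] q [-33.9  15.6 117.8  80.4  19.6  -4.8] F [-0.1  0.4 -1.1] grip 48.8 26.2
 phi -13.1 zaxis [ 0.721 -0.086 -0.688]
 dp(cm, tool axes) [-7.68  1.69  8.43] turn [-0.078  0.412 -0.017]
```

Everything matches the first flip, so I'm repeating the recipe.

move_arm(
  jaw=[4.4, 4.4, 4.4, 4.4, 4.4, 4.4, 4.4, 4.4, 4.4, 4.4],
  dp=[
    [0, 0, 0],
    [0, 0, 0],
    [0, 0, 0],
    [0, 0, 0],
    [0, 0, 0],
    [0, 0, 0],
    [0, 0, 0],
    [0, 0, 0],
    [0, 0, 0],
    [0, 0, 0],
  ],
  turn=[
    [-0.02, 0.06, 0],
    [-0.02, 0.06, 0],
    [-0.02, 0.06, 0],
    [-0.02, 0.06, 0],
    [0, 0.06, 0],
    [0, 0.06, 0],
    [0, 0.05, 0],
    [0, 0, 0],
    [-0.03, 0.06, -0.01],
    [-0.025, 0.06, -0.01],
  ],
)

```text
time_s: 37.25
position: [0.5274, -0.1031, 0.1561]
tool_rot: [[0.318, -0.23, 0.92], [-0.076, -0.973, -0.217], [0.945, -0.001, -0.327]]
ft_force: [0.6, 0.9, -0.9]
grip_width: 0.0487
gripper_force: 26.2
```

move_arm(
  jaw=[4.4, 4.4, 4.4, 4.4, 4.4, 4.4],
  dp=[
    [0, 0, 0],
    [-2.8, 0.7, 1.3],
    [-2.8, 0.7, 1.2],
    [-2.0, 0.6, 1],
    [-1.8, 0, 0.6],
    [0, 0, 0],
  ],
  turn=[
    [0, 0, 0],
    [0, 0, 0],
    [0, 0, 0],
    [0, 0, 0],
    [0, 0, 0],
    [0, 0, 0],
  ],
)

```text
time_s: 37.75
position: [0.5304, -0.1242, 0.0488]
tool_rot: [[0.325, -0.228, 0.918], [-0.084, -0.974, -0.212], [0.942, -0.008, -0.335]]
ft_force: [0.5, -0.4, 0.3]
grip_width: 0.0493
gripper_force: 26.2
```

```bash
python3 - <<'E'
from h import *
go([.53,-.124,.0415],rot(-13.1,70))
E
```

```text
t 37.8 pos [ 0.5304 -0.1242  0.0488] q [-36.2  49.9 135.  157.4  74.9 -91.5] F [ 0.5 -0.4  0.3] grip 49.3 26.2
 phi -14.5 zaxis [ 0.918 -0.212 -0.335]
 dp(cm, tool axes) [-0.7  -0.    0.21] turn [-0.002 -0.007 -0.008]
```

move_arm(
  jaw=[4.4, 4.4, 4.4, 4.4, 8.5, 8.5, 8.5, 8.5, 8.5, 8.5, 8.5],
  dp=[
    [-0.5, 0, 0.2],
    [-0.4, 0, 0.15],
    [-0.2, 0, 0.05],
    [0, 0, 0],
    [0, 0, 0],
    [0, 0, 0],
    [0, 0, 0],
    [0, 0, 0],
    [0, 0, 0],
    [0, 0, 0],
    [0, 0, 0],
  ],
  turn=[
    [0, 0, 0],
    [0, 0, 0],
    [0, 0, 0],
    [0, 0, 0],
    [0, 0, 0],
    [0, 0, 0],
    [0, 0, 0],
    [0, 0, 0],
    [0, 0, 0],
    [0, 0, 0],
    [0, 0, 0],
  ],
)

```text
time_s: 38.67
position: [0.5294, -0.1246, 0.0405]
tool_rot: [[0.322, -0.231, 0.918], [-0.077, -0.973, -0.218], [0.944, -0.001, -0.331]]
ft_force: [-0.1, 0.5, -0.8]
grip_width: 0.0851
gripper_force: 0.0
```

move_arm(
  jaw=[8.5, 8.5, 8.5, 8.5, 8.5, 8.5, 8.5, 8.5, 8.5, 8.5, 8.5, 8.5],
  dp=[
    [2, 0, -0.7],
    [3.7, 0, -1.3],
    [3.7, 0, -1.3],
    [3.7, 0, -1.3],
    [0, 0, 0],
    [0, 0, 0],
    [0, 0, 0],
    [0, 0, 0],
    [0, 0, 0],
    [0, 0, 0],
    [0, 0, 0],
    [0, 0, 0],
  ],
  turn=[
    [0, 0, 0],
    [0, 0, 0],
    [0, 0, 0],
    [0, -0.06, 0],
    [0, -0.06, 0],
    [0, -0.06, 0],
    [0, -0.06, 0],
    [0, -0.06, 0],
    [0, -0.06, 0],
    [0, -0.06, 0],
    [0, -0.08, 0],
    [0, -0.1, 0],
  ],
)

```text
time_s: 39.67
position: [0.533, -0.1147, 0.1595]
tool_rot: [[0.658, -0.199, 0.726], [-0.156, -0.98, -0.127], [0.737, -0.029, -0.675]]
ft_force: [0.2, 0.1, -0.4]
grip_width: 0.0854
gripper_force: 0.0
```

move_arm(
  jaw=[8.5, 8.5, 8.5, 8.5, 8.5, 8.5, 8.5, 8.5, 8.5, 8.5, 8.5, 8.5],
  dp=[
    [0, 0, 0],
    [0, 0, 0],
    [0, 0, 0],
    [0, 0, 0],
    [0, 0, 0],
    [0, 0, 0],
    [0, 0, 0],
    [0, 0, 0],
    [0, 0, 0],
    [0, 0, 0],
    [0, 0, 0],
    [0, 0, 0],
  ],
  turn=[
    [0, -0.1, 0],
    [0, -0.1, 0],
    [0, -0.1, 0],
    [0, -0.1, 0],
    [0, -0.1, 0],
    [0, -0.1, 0],
    [0, -0.1, 0],
    [0, -0.1, 0.01],
    [0, -0.1, 0.01],
    [0.015, -0.11, 0.01],
    [0.015, -0.11, 0.01],
    [0, 0, 0],
  ],
)

```text
time_s: 40.67
position: [0.5414, -0.1047, 0.1604]
tool_rot: [[0.98, -0.197, 0.003], [-0.196, -0.975, 0.101], [-0.017, -0.1, -0.995]]
ft_force: [-0.2, -0.2, -0.7]
grip_width: 0.0851
gripper_force: 0.0
```

```bash
python3 - <<'E'
from h import *
fit('side',.02,.038,(.37,.68,-.44,-.05),mind=60)
fit('scene',.02,.038,(.37,.68,-.44,-.05),mind=60)
go([.5045,-.117,.0155],rot(-13.1,0))
E
```

```text
side px [274 189] n 258 c [ 504.5 -115.8] size [55.1 58.4] ang 76.3 z 0.0287 rgb [61.5 35.5 24. ]
scene px [267 208] n 255 c [ 501.7 -118.5] size [53.9 59.9] ang 80.3 z 0.0293 rgb [63. 33. 12.]
t 40.8 pos [ 0.5401 -0.1039  0.16  ] q [-25.8  25.7  80.6   5.5  75.8  74. ] F [0.  0.6 0.5] grip 84.5 0.0
 phi -11.3 zaxis [ 0.008  0.1   -0.995]
 dp(cm, tool axes) [-3.07  3.41 14.22] turn [-0.099  0.013  0.031]
```

move_arm(
  jaw=[8.5, 8.5, 8.5, 8.5, 8.5, 8.5, 8.5, 8.5],
  dp=[
    [0, 0, 0],
    [0, 0, 0],
    [-1.6, 1.1, 2.5],
    [-1.6, 1.1, 2.5],
    [0, 0, 4],
    [0, 0, 3],
    [0, 0, 1.6],
    [0, 0, 0],
  ],
  turn=[
    [-0.05, 0, 0.02],
    [-0.05, 0.01, 0.01],
    [0, 0, 0],
    [0, 0, 0],
    [0, 0, 0],
    [0, 0, 0],
    [0, 0, 0],
    [0, 0, 0],
  ],
  force=25,
)

```text
time_s: 41.43
position: [0.5007, -0.1171, 0.0225]
tool_rot: [[0.974, -0.225, -0.008], [-0.225, -0.974, 0.002], [-0.009, -0.0, -1.0]]
ft_force: [-1.0, 0.6, 0.2]
grip_width: 0.0852
gripper_force: 0.0
```

move_arm(
  jaw=[8.5, 8.5, 4.4, 4.4, 4.4, 4.4, 4.4, 4.4, 4.4],
  dp=[
    [0, 0, 0.6],
    [0, 0, 0],
    [0, 0, 0],
    [0, 0, 0],
    [0, 0, 0],
    [0, 0, 0],
    [0, 0, 0],
    [0, 0, 0],
    [0, 0, 0],
  ],
  turn=[
    [0, 0, 0],
    [0, 0, 0],
    [0, 0, 0],
    [0, 0, 0],
    [0, 0, 0],
    [0, 0, 0],
    [0, 0, 0],
    [0, 0, 0],
    [0, 0, 0],
  ],
)

```text
time_s: 42.18
position: [0.5037, -0.1183, 0.0202]
tool_rot: [[0.974, -0.225, -0.003], [-0.225, -0.974, -0.001], [-0.003, 0.001, -1.0]]
ft_force: [-1.5, 0.8, 6.6]
grip_width: 0.0487
gripper_force: 25.2
```

move_arm(
  jaw=[4.4, 4.4, 4.4, 4.4, 4.4, 4.4, 4.4, 4.4, 4.4, 4.4, 4.4, 4.4],
  dp=[
    [0, 0, -2],
    [0, 0, -4],
    [0, 0, -4],
    [-0.3, -4, 0],
    [-0.3, -4, 0],
    [-0.3, -4, 0],
    [-0.3, -4, 0],
    [-0.3, -4, 0],
    [-0.2, -4, 0],
    [0, 0, 2],
    [0, 0, 0],
    [0, 0, 0],
  ],
  turn=[
    [0, 0, 0],
    [0, 0, -0.07],
    [0, 0, -0.07],
    [0, 0, 0],
    [0, 0, 0],
    [0, 0, 0],
    [0, 0, 0],
    [0, 0, 0],
    [0, 0, 0],
    [0, 0, 0],
    [0, 0, 0],
    [0, 0, 0],
  ],
)

```text
time_s: 43.18
position: [0.5071, 0.1223, 0.099]
tool_rot: [[0.996, -0.086, -0.006], [-0.086, -0.996, -0.0], [-0.006, 0.001, -1.0]]
ft_force: [-0.2, -0.4, -0.6]
grip_width: 0.0492
gripper_force: 26.8
```

```bash
python3 - <<'E'
from h import *
go([.508,.124,.017],rot(-5,0))
E
```

```text
t 43.2 pos [0.5071 0.1223 0.099 ] q [ 0.5 27.1 90.  -0.  63.2 95.5] F [-0.2 -0.4 -0.6] grip 49.2 26.8
 phi -5.0 zaxis [-0.006 -0.    -1.   ]
 dp(cm, tool axes) [ 0.12 -0.18  8.19] turn [0.001 0.006 0.001]
```

move_arm(
  jaw=[4.4, 4.4, 4.4, 4.4, 4.4, 4.4, 6.4, 6.4, 6.4, 6.4, 6.4, 6.4],
  dp=[
    [0.1, -0.1, 3.5],
    [0, 0, 2.5],
    [0, 0, 1.4],
    [0, 0, 0.5],
    [0, 0, 0.2],
    [0, 0, 0],
    [0, 0, 0],
    [0, 0, 0],
    [0, 0, 0],
    [0, 0, -2],
    [0, 0, -4],
    [0, 0, -4],
  ],
  turn=[
    [0, 0, 0],
    [0, 0, 0],
    [0, 0, 0],
    [0, 0, 0],
    [0, 0, 0],
    [0, 0, 0],
    [0, 0, 0],
    [0, 0, 0],
    [0, 0, 0],
    [0, 0, 0],
    [0, 0, 0],
    [0, 0, 0],
  ],
)

```text
time_s: 44.18
position: [0.5081, 0.1233, 0.1191]
tool_rot: [[0.996, -0.087, -0.007], [-0.087, -0.996, 0.0], [-0.007, 0.001, -1.0]]
ft_force: [1.0, -0.3, 0.8]
grip_width: 0.0643
gripper_force: 0.0
```

move_arm(
  jaw=[6, 4, 2, 0, 0, 0, 0],
  dp=[
    [0, 0, -4],
    [0, 0, -4],
    [0, -2, -3],
    [0, -3, 0],
    [0, -3, 0],
    [0, 0, 0],
    [0, 0, 0],
  ],
  turn=[
    [0, 0, 0],
    [0, 0, 0],
    [0, 0, 0],
    [0, 0, 0],
    [0, 0, 0],
    [0, 0, 0],
    [0, 0, 0],
  ],
)

```text
time_s: 44.77
position: [0.5159, 0.204, 0.2284]
tool_rot: [[0.996, -0.085, -0.004], [-0.085, -0.996, 0.0], [-0.004, 0.0, -1.0]]
ft_force: [0.6, -0.4, -0.4]
grip_width: 0.0002
gripper_force: 0.0
```

```bash
python3 - <<'E'
from h import *
s=observe()
for n in('side','scene'):
    _,im,d,o=fit(n,.018,.034,(.45,.58,.06,.34),mind=60)
    P=cloud(n,s,d)
    m=(d>0)&(P[...,2]>.03)&(P[...,2]<.2)&(P[...,0]>.36)&(P[...,0]<.48)&(P[...,1]>.03)&(P[...,1]<.38)
    X=P[m];T=X[(X[:,2]>.056)];print('tab',len(T),np.round(T.mean(0),3),np.round(np.percentile(T,[2,98],0),3).tolist())
    m=(d>0)&(P[...,2]>.03)&(P[...,2]<.2)&(P[...,0]>.57)&(P[...,0]<.68)&(P[...,1]>.1)&(P[...,1]<.3)
    X=P[m];bx=(X[:,:2]-[.523,.203])@np.array([.9962,-.0872])
    for z in np.arange(.03,.16,.02):
        k=abs(X[:,2]-z)<.01
        if k.sum()>5: print(' lid z',round(z,2),k.sum(),'boxx',np.round(np.percentile(bx[k],[3,50,97])*1000,0))
s,im,d=grab('wrist');save(im,'w5.png')
go([.6,.2,.3])
E
```

```text
side px [248 246] n 353 c [511.  123.7] size [55.2 60. ] ang 83.8 z 0.0252 rgb [50. 23. 13.]
side px [237 268] n 399 c [515.2 203.2] size [53.  59.4] ang 83.6 z 0.0252 rgb [52. 24. 14.]
side px [223 293] n 463 c [524.5 284.6] size [54.5 58.6] ang 85.5 z 0.0253 rgb [52. 24. 14.]
tab 66 [0.425 0.213 0.066] [[0.417, 0.192, 0.056], [0.433, 0.231, 0.072]]
 lid z 0.03 147 boxx [101. 103. 105.]
 lid z 0.05 281 boxx [103. 105. 108.]
 lid z 0.07 293 boxx [106. 108. 111.]
 lid z 0.09 298 boxx [108. 111. 113.]
 lid z 0.11 128 boxx [111. 113. 114.]
 lid z 0.15 756 boxx [ 90. 105. 121.]
scene px [190 167] n 140 c [521.1 285.1] size [58.3 61.4] ang 89.2 z 0.0256 rgb [61.  35.5 16.5]
scene px [201 175] n 160 c [511.2 201.6] size [55.5 59.7] ang 87.2 z 0.0254 rgb [61.  33.5 13.5]
scene px [215 182] n 175 c [507.2 122.4] size [59. 59.] ang 82.0 z 0.0255 rgb [58. 29. 11.]
tab 29 [0.42  0.204 0.065] [[0.415, 0.186, 0.057], [0.427, 0.227, 0.072]]
 lid z 0.03 96 boxx [ 98. 101. 104.]
 lid z 0.05 203 boxx [ 99. 103. 107.]
 lid z 0.07 204 boxx [103. 106. 110.]
 lid z 0.09 205 boxx [105. 109. 113.]
 lid z 0.11 209 boxx [108. 112. 115.]
 lid z 0.13 171 boxx [110. 114. 117.]
 lid z 0.15 166 boxx [ 86. 100. 120.]
t 44.9 pos [0.5162 0.2022 0.2282] q [  9.1  22.5  73.8   0.   84.  104.2] F [-0.6 -0.8  1.2] grip 0.0 0.0
 phi -5.0 zaxis [-0.005 -0.    -1.   ]
 dp(cm, tool axes) [ 8.34 -0.51 -7.22] turn
```

View pics/w5.png

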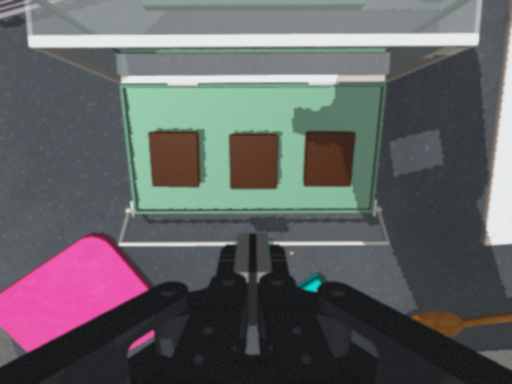

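All three bars are chocolate up in the tray at wrist px (175,158), (254,160) and (329,158). Next I'll reach behind the lid.

move_arm(
  jaw=[0, 0, 0, 0, 0, 0, 0, 0, 0, 0, 0],
  dp=[
    [0, 0, -2.5],
    [3.8, 0, 0],
    [3.8, 0, 0],
    [3.8, 0, 0],
    [3.8, 0, 0],
    [0, 0, 0],
    [0, 0, 3.5],
    [0, 0, 3.5],
    [0, 0, 3.5],
    [0, 0, 2],
    [0, 0, 0],
  ],
  turn=[
    [0, 0, 0],
    [0, 0, 0],
    [0, 0, 0],
    [0, 0, 0],
    [0, 0, 0],
    [0, 0, 0],
    [0, 0, 0],
    [0, 0, 0],
    [0, 0, 0],
    [0, 0, 0],
    [0, 0, 0],
  ],
)

```text
time_s: 45.83
position: [0.665, 0.1883, 0.1222]
tool_rot: [[0.996, -0.088, -0.014], [-0.088, -0.996, -0.001], [-0.014, 0.002, -1.0]]
ft_force: [-1.5, -0.6, -0.8]
grip_width: -0.0001
gripper_force: 0.0
```

```bash
cat >> h.py <<'E'
def bx():
    s=observe();d=np.array(s['position'])-[.523,.203,0]
    print('box mm',np.round([d[0]*996.2-d[1]*87.2,d[0]*87.2+d[1]*996.2,d[2]*1000],1),'F',np.round(s['ft_force'],1),'q',np.round(s['q'],0))
E
python3 -c "
from h import *
bx();go([.6,.2,.1],rot(-5,0))"
```

```text
box mm [142.7  -2.2 122.2] F [-1.5 -0.6 -0.8] q [  6.  41.  58.   0.  82. 101.]
t 45.8 pos [0.665  0.1883 0.1222] q [  6.   41.2  57.5   0.   82.1 101.1] F [-1.5 -0.6 -0.8] grip -0.1 0.0
 phi -5.1 zaxis [-0.014 -0.001 -1.   ]
 dp(cm, tool axes) [-6.54 -0.59  2.31] turn [ 0.002  0.014 -0.001]
```

move_arm(
  jaw=[0, 0, 0, 0, 0, 0, 0, 0, 0, 0],
  dp=[
    [-1.4, 0, -0.2],
    [-1.8, 0, -0.5],
    [-1.8, 0, -0.4],
    [-1.6, 0, 0.1],
    [-1.6, 0, 0.2],
    [-1.5, 0, 0.2],
    [-1.6, 0, 0.7],
    [-1.6, 0, 0.8],
    [0, 0, 0],
    [0, 0, 0],
  ],
  turn=[
    [0, 0, 0],
    [0, 0, 0],
    [0, 0, 0],
    [0, 0, 0],
    [0, 0, 0],
    [0, 0, 0],
    [0, 0, 0],
    [0, 0, 0],
    [0, 0, 0],
    [0, 0, 0],
  ],
)

```text
time_s: 46.67
position: [0.5393, 0.2007, 0.1207]
tool_rot: [[0.996, -0.087, -0.002], [-0.087, -0.996, 0.0], [-0.002, -0.0, -1.0]]
ft_force: [1.2, -0.2, 0.1]
grip_width: -0.0001
gripper_force: 0.0
```

```bash
python3 - <<'E'
from h import *
bx()
a=[grab(n)[1] for n in ('scene','side')]
c=[cv2.resize(a[0][90:220,130:270],(420,390),interpolation=2),cv2.resize(a[1][190:320,150:275],(375,390),interpolation=2)]
save(np.hstack(c),'l1.png')
E
```

```text
box mm [ 16.4  -0.9 120.7] F [ 1.2 -0.2  0.1] q [  9.  30.  80.   0.  70. 104.]
```

View pics/l1.png

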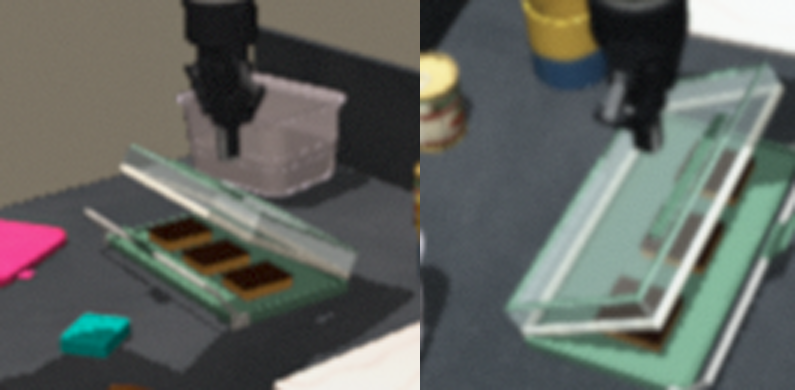

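move_arm(
  jaw=[0, 0, 0, 0, 0, 0, 0, 0, 0, 0],
  dp=[
    [-1.4, 0, 1.4],
    [-1.2, 0, 1.5],
    [-0.6, 0, 1.2],
    [-0.3, 0, 1.0],
    [0, 0, 0.8],
    [0, 0, 0.6],
    [0, 0, 0.4],
    [0, 0, 0.4],
    [0, 0, 0],
    [0, 0, 0],
  ],
  turn=[
    [0, 0, 0],
    [0, 0, 0],
    [0, 0, 0],
    [0, 0, 0],
    [0, 0, 0],
    [0, 0, 0],
    [0, 0, 0],
    [0, 0, 0],
    [0, 0, 0],
    [0, 0, 0],
  ],
)

```text
time_s: 47.6
position: [0.504, 0.204, 0.0464]
tool_rot: [[0.996, -0.087, -0.004], [-0.087, -0.996, 0.0], [-0.004, 0.0, -1.0]]
ft_force: [1.0, 0.3, 0.3]
grip_width: 0.0
gripper_force: 0.0
```

```bash
python3 - <<'E'
from h import *
bx()
for n in('side','scene'):
    s,im,d=grab(n);P=cloud(n,s,d)
    B=np.stack([(P[...,0]-.523)*.9962-(P[...,1]-.203)*.0872,(P[...,0]-.523)*.0872+(P[...,1]-.203)*.9962,P[...,2]],-1)
    m=(d>0)&(abs(B[...,1])<.13)&(B[...,2]>.02)&(B[...,2]<.075)
    for x in np.arange(-.12,.08,.01):
        k=m&(abs(B[...,0]-x)<.005)&(abs(B[...,1])>.05)
        if k.sum()>5: print(n,round(x*1000),k.sum(),np.round(np.percentile(B[k][:,2],[10,50,90])*1000,0))
    k=m&(B[...,0]<-.075)&(B[...,2]>.056)&(abs(B[...,1])<.04); print('tab',k.sum(),np.round(B[k].mean(0)*1000),np.round(np.percentile(B[k],[3,97],0)*1000).tolist())
E
```

```text
box mm [-19.   -0.7  46.4] F [1.  0.3 0.3] q [ 10.  33.  90.   0.  57. 105.]
side -90 110 [48. 50. 52.]
side -70 226 [23. 37. 48.]
side -60 206 [46. 48. 50.]
side -50 213 [45. 48. 52.]
side -40 201 [45. 47. 49.]
side -30 207 [45. 47. 49.]
side -20 197 [45. 47. 50.]
side -10 177 [46. 47. 49.]
side 0 114 [45. 48. 49.]
side 10 118 [45. 48. 49.]
side 20 116 [46. 48. 49.]
side 30 119 [46. 48. 49.]
side 40 116 [45. 47. 49.]
side 50 142 [46. 47. 50.]
side 60 142 [46. 48. 50.]
side 70 85 [45. 47. 50.]
tab 119 [-318.   15.   67.] [[-600.0, -17.0, 58.0], [-92.0, 39.0, 74.0]]
scene -90 48 [48. 50. 52.]
scene -70 154 [23. 41. 49.]
scene -60 65 [47. 48. 51.]
scene -50 57 [47. 48. 52.]
scene -40 59 [46. 48. 49.]
scene -30 65 [47. 48. 49.]
scene -20 59 [47. 48. 49.]
scene -10 59 [47. 48. 49.]
scene 0 51 [47. 48. 49.]
scene 10 47 [46. 48. 49.]
scene 20 38 [46. 48. 49.]
scene 30 43 [47. 48. 49.]
scene 40 39 [47. 48. 50.]
scene 50 39 [46. 48. 49.]
scene 60 42 [47. 48. 50.]
scene 70 17 [47. 48. 49.]
tab 27 [-103.   -7.   66.] [[-107.0, -24.0, 57.0], [-97.0, 17.0, 72.0]]
```

The lid is shut: the top is flat at 47–48 mm. Now I'll move the fingers in front of the bail tab.

move_arm(
  jaw=[0, 0, 0, 0, 0, 0, 0, 0, 0, 0, 0],
  dp=[
    [0, 0, -3],
    [0, 0, -4],
    [-3.6, 0, 0],
    [-3.6, 0, 0],
    [-3.8, 0, 0],
    [0, 0, 0],
    [0, 0, 2],
    [0, 0, 2],
    [0, 0, 1.5],
    [0, 0, 0],
    [0, 0, 0],
  ],
  turn=[
    [0, 0, 0],
    [0, 0, 0],
    [0, 0, 0],
    [0, 0, 0],
    [0, 0, 0],
    [0, 0, 0],
    [0, 0, 0],
    [0, 0, 0],
    [0, 0, 0],
    [0, 0, 0],
    [0, 0, 0],
  ],
)

```text
time_s: 48.62
position: [0.3941, 0.2136, 0.0616]
tool_rot: [[0.996, -0.087, -0.006], [-0.087, -0.996, -0.0], [-0.006, 0.001, -1.0]]
ft_force: [-0.1, -0.1, 0.3]
grip_width: 0.0002
gripper_force: 0.0
```

```bash
python3 - <<'E'
from h import *
bx()
for n in('side','scene'):
    s,im,d=grab(n);P=cloud(n,s,d)
    B=np.stack([(P[...,0]-.523)*.9962-(P[...,1]-.203)*.0872,(P[...,0]-.523)*.0872+(P[...,1]-.203)*.9962,P[...,2]],-1)
    k=(d>0)&(abs(B[...,1])>.05)&(abs(B[...,1])<.12)&(abs(B[...,0])<.06)&(B[...,2]>.0)&(B[...,2]<.2)
    X=B[k];print(n,'lid plane',np.round(np.polyfit(X[:,0],X[:,2],1),3))
E
```

```text
box mm [-129.4   -0.7   61.6] F [-0.1 -0.1  0.3] q [ 13.  25. 104.   0.  52. 108.]
side lid plane [-0.003  0.047]
scene lid plane [-0.003  0.048]
```

move_arm(
  jaw=[0, 0, 0, 0, 0, 0, 0, 0, 0],
  dp=[
    [1.5, 0, 0],
    [1.5, 0, 0],
    [1, 0, 0],
    [1, 0, 0],
    [1, 0, 0],
    [1, 0, 0],
    [0.8, 0, 0],
    [0.5, 0, 0],
    [0, 0, 0],
  ],
  turn=[
    [0, 0, 0],
    [0, 0, 0],
    [0, 0, 0],
    [0, 0, 0],
    [0, 0, 0],
    [0, 0, 0],
    [0, 0, 0],
    [0, 0, 0],
    [0, 0, 0],
  ],
)

```text
time_s: 49.47
position: [0.4774, 0.2062, 0.061]
tool_rot: [[0.996, -0.087, -0.005], [-0.087, -0.996, -0.0], [-0.005, 0.001, -1.0]]
ft_force: [-1.0, 0.0, 0.8]
grip_width: 0.0001
gripper_force: 0.0
```

```bash
cat > bail.py <<'E'
from h import *
bx()
for n in('side','scene'):
    s,im,d=grab(n);P=cloud(n,s,d)
    B=np.stack([(P[...,0]-.523)*.9962-(P[...,1]-.203)*.0872,(P[...,0]-.523)*.0872+(P[...,1]-.203)*.9962,P[...,2]],-1)
    k=(d>0)&(abs(B[...,1])<.024)&(abs(B[...,1])>.014)&(B[...,0]>-.12)&(B[...,0]<.02)&(B[...,2]>.053)&(B[...,2]<.085)
    X=B[k];print(n,len(X),np.round(np.percentile(X,[5,50,95],0)*1000).tolist() if len(X) else '')
    if len(X): r=X[:,2]-.012; print(' angle',np.round(np.percentile(np.arctan2(r,-(X[:,0]+.066)),[20,50,80]),2))
    save(cv2.resize(im[120:250,140:300] if n=='scene' else im[200:330,170:300],(400,325),interpolation=2),f'b_{n}.png')
E
python3 bail.py
```

```text
box mm [-45.7  -0.8  61. ] F [-1.   0.   0.8] q [ 10.  30.  93.   0.  57. 105.]
side 29 [[-51.0, 14.0, 54.0], [-37.0, 17.0, 62.0], [-28.0, 23.0, 76.0]]
 angle [1.97 2.11 2.15]
scene 23 [[-53.0, -22.0, 53.0], [-37.0, -18.0, 65.0], [-27.0, 12.0, 75.0]]
 angle [2.01 2.08 2.12]
```

move_arm(
  jaw=[0, 0, 0, 0, 0, 0, 0],
  dp=[
    [-2, 0, 0],
    [-3, 0, -2],
    [-2, 0, -4],
    [0, 0, -4],
    [0, 0, -3],
    [0, 0, 0],
    [0, 0, 0],
  ],
  turn=[
    [0, 0, 0],
    [0, 0, 0],
    [0, 0, 0],
    [0, 0, 0],
    [0, 0, 0],
    [0, 0, 0],
    [0, 0, 0],
  ],
)

```text
time_s: 50.15
position: [0.4094, 0.2125, 0.1903]
tool_rot: [[0.996, -0.087, 0.0], [-0.087, -0.996, 0.001], [0.0, -0.001, -1.0]]
ft_force: [-0.0, -0.1, -1.1]
grip_width: -0.0002
gripper_force: 0.0
```

```bash
python3 bail.py; python3 -c "
import cv2,numpy as np
cv2.imwrite('pics/b_both.png',np.hstack([cv2.imread('pics/b_scene.png'),cv2.imread('pics/b_side.png')]))"
```

```text
box mm [-114.    -0.4  190.3] F [-0.  -0.1 -1.1] q [ 13.  15.  92.   0.  73. 108.]
side 50 [[-50.0, -19.0, 53.0], [-35.0, 15.0, 61.0], [-26.0, 20.0, 74.0]]
 angle [2.09 2.12 2.14]
scene 30 [[-54.0, -23.0, 53.0], [-38.0, -17.0, 60.0], [-29.0, 20.0, 74.0]]
 angle [2.02 2.08 2.12]
```

View pics/b_both.png

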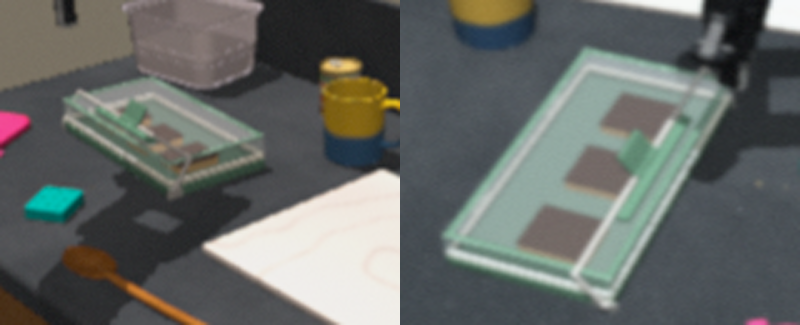

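The side view shows the wire behind the ridge at an angle of about 2.1, the lid shut, three bars flat inside, and the robot clear. I'm handing the job in.

```bash
python3 -c "
from rig import ticket
print(ticket.close_job())"
```

```text
the job is handed in; nothing more can be done
None
```

I handed the job in: all three bars present (the fourth was absent) are in the tray chocolate up, and the lid is shut with the bail measured at about 2.1 rad, behind the ridge; the mug was not touched, and no verdict came back.

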